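# Unhook the check weight and zero the head balance

### The arm

A 6-joint arm with a two-finger parallel gripper is mounted at the origin on a cart in front of the work surface, level with it; the furniture and walls round the work are solid. World frame = base frame: x ahead of the robot, y to its left, z up, the work surface at z = 0. Lengths are in mm, angles in degrees, forces in N, time in s.
With the tool pointing down it reaches from about 300 to 850 mm from the base axis. Payload 4.2 kg.
Tool frame: the origin (TCP) lies at the very end of the fingers, on their centre line; the grasp point (between the pads) lies 19 mm behind it; x points along the fingers, y is the direction in which the jaws open and shut, and the axes are right-handed (so a half turn about x gives the same grasp; the last joint's range is limited). The gripper opens to 91 mm and grips with 3 to 60 N. Pads are 32 mm wide; open, the fingers measure 118 mm over their backs; the gripper's body (76 mm by 178 mm) begins 60 mm behind the grasp point.
Start: joints at [-74.771, 18.312, 89.639, -0, 72.044, -1.146], TCP at [162.11, -551.692, 213.976] pointing down, gripper open.
Joint ranges: [-177.97, 177.97], [-48.28, 115.42], [12.27, 149.76], [-77.06, 257.06], [2.81, 150.46], [-146.56, 146.56]. Speed limits (degrees/s): [147.25, 147.25, 180, 180, 180, 180].

### API

Orientations are given as [roll, pitch, yaw] about the fixed x, y, z axes, in that order (R = Rz(yaw) Ry(pitch) Rx(roll)).
In Python, from workcell import sensors, grab_frame, job_done, finder gives the robot as it stands.
- The arm moves only by the tool play_rows, never from a script. Its argument "motion" is a list of rows, each a list of 5 numbers: the shift along the world's x, y, z in m, then the turn about the world's z in rad, then the opening, from 0 (shut) to 1 (fully open). In form: [[tx, ty, tz, roll, fingers], ...]. A call has exactly 8 rows; each row is the pose to reach, as a shift and turn from the pose commanded when the call began; what a row does not reach only later rows make up. A row lasts 1/12 s, in which the tool goes at most 41.7 mm and 7.16 degrees, less where a joint would pass 70% of its speed; a pose out of reach is approached as far as the arm can. A call with a gripper value outside its range is refused whole. The fingers move at their own pace and stop on an object; "squeeze" is the grip in N (left out, the last holds). Time passes only in rows, so rows that repeat a pose let the fingers close, or fill a call up. It gives the time, the measured TCP pose, the force and the opening at its end, in the units of the state.
- sensors.state(): the state, without advancing time (a new reading comes with each control period).
- grab_frame(name): name is "scene" or "top"; returns a dict with "img" (400x640x3 uint8, blue, green, red), "fx", "fy", "cx", "cy" (pixels), "rvec" (rotation vector, rad) and "tvec" (3), from world to camera coordinates, as OpenCV has them. Camera axes: x right, y down, z forward; pixel columns grow to the right and rows downward; lengths in mm; the calibration is good to about 2 mm. A picture is of the moment at which its call begins. There is no depth.
- job_done(): hands the job in, once; it reports no verdict.
Trained networks look in a picture, given as the dict that the camera call returned (one of the last four; its "shot" number tells which), for a name from the list of things; names that differ only in an ending like _2 or _b are one class to them, and where a whole thing is asked for, a point or a joint stands for the part that bears it (a point fixed in the world has none). Each returns a list of dicts, best first, with "conf" (0 to 1); they miss things now and then, are a little off and sometimes report something else, mostly with a low value. They report only what shows in the picture. A call takes as long as a camera call.
- finder.spot_in(picture, label): "point" ([column, row] in pixels, amid what is visible of it).
- finder.spot_point(picture, label): "point" ([column, row] in pixels: a listed point, or the origin of a listed thing).
The state is a dict: "time_s": time; "qpos": joint angles; "qvel": joint speeds; "effort": joint torques, N m; "ee_pos": TCP position; "ee_rot": TCP orientation; "force": force on the tool from outside, world axes, zero at the start; "torque": the same for the moment, N m; "gripper_width": finger opening in mm.
Only numpy, scipy, OpenCV 4.12 (cv2) and the standard library are available. Lean on these libraries where they do the work, as an engineer would, in place of code of your own. Each camera call takes 0.05 s, during which the arm holds its last target.

### The job

The check weight still hangs in the safety hook of the little beam balance. Take it by its stirrup, ease its load off the beam, press its bar back against the sprung keeper until the bar is out from under the hook's hood, lift it off without wrenching the hook, and stand it upright in its round green holder. Then, with the beam empty, turn the dial's bezel until the red zero mark stands at the needle; leave the tape roll, the iron heads and the glue bottles where they are.

Things in the scene. Friction and masses are not known exactly. Their poses are not given: they have to be found in the camera images.
- balance: Small beam balance fixed to the bench: dark blue base plate 225 x 90 x 15 mm, column (56 x 44 mm, top 158 mm high) near its rear with a round dial on top that faces up. Origin: on the bench under the balance; +x runs from the hook back along the beam to the column, +y to the left, z up. The hook is about 85 mm in front (-x) of the origin, the dial 45 mm behind it.
- hook_seat (a point): Middle of the seat of the dark steel hook at the beam's front end, where the underside of the weight's bar rests; x back towards the column, y along the bar. It moves with the beam; 158 mm above the bench when the beam is empty, about 142 to 148 mm with the weight hung. The hook is 12 mm wide in y, reaches 18 mm in front of this point and 20 mm below it.
- keeper (a joint): Brass tongue, 19 mm wide, that closes the hook's mouth from behind; hinge 11 mm behind and 15 mm below hook_seat, top 24 mm above the seat. Radians: 0 shut (front face 6 mm behind hook_seat), grows as the bar presses it back; at 0.5 the bar just clears the hood, 0.75 is a hard stop. It yields from 3 N on the bar, needs 8 N at 0.5 and 10 N at 0.75, springs shut when released.
- weight: Check weight, 0.4 to 0.65 kg, 131 mm tall: brass cylinder 50 mm across, 36 mm high; on it a steel stirrup: bridge plate 36 to 44 mm high, two upright flat cheeks (18 mm wide in x, 6 mm thick, outer faces 60 mm apart in y) joined by a bar. Origin: centre of its underside, y along the bar. Hung, it is turned as the balance. Pinch the cheeks from above, in y, one finger each side.
- weight_bar (a point): Middle of the check weight's round bar (10 mm thick, along y, 48 mm between the cheeks), 122 mm above its underside, 78 mm above the top of the bridge plate. The cheeks reach 9 mm higher. Once the bar is above the hood, the stirrup is drawn forward (-x) over the hood and off the hook; lifted 50 mm off the seat, its bridge plate strikes the hook from below.
- holder_floor (a point): Centre of the floor of the round dark green holder with grey felt (88 mm across, 15 mm high, fixed to the bench): a recess 61 mm across and 10 mm deep, floor 5 mm above the bench. It lies left or right of the balance.
- dial_centre (a point): Point on the dial's upright axis at the height to grip the bezel. The bezel is a black knurled ring 62 mm across; it reaches from 10 mm below to 6 mm above this point. The case below it is 54 mm across, the column's top plate 28 mm below this point is 62 x 56 mm.
- bezel (a joint): Bezel with the white dial face, about the upright axis, radians, grows anticlockwise seen from above; 0 = zero mark on the side away from the hook. Stays where it is left (0.06 N m of friction); starts 0.7 to 2.2.
- zero_mark (a point): Middle of the red zero mark on the dial face, 22 mm from the axis; turns with the bezel. The face has 50 divisions.
- needle_tip (a point): Point of the black needle, 22 mm from the dial's axis. The beam drives the needle: it turns anticlockwise seen from above as the hook rises (about 1 rad per 10 mm), and with the beam empty points away from the hook, give or take 0.05 rad.
- lime_roll: Lime-green tape roll lying flat, 92 x 96 x 18 mm, bystander; origin at the centre of its underside. It lies on the side of the balance where the holder is not.
- iron_head_1: Forged iron club head lying on its back, 79 x 88 x 11 mm, left of the balance; bystander, origin at the centre of its underside.
- iron_head_2: Forged iron club head lying on its back, 79 x 88 x 11 mm, right of the balance; bystander, origin at the centre of its underside.
- epoxy_a: White glue bottle with blue cap, 42 mm thick, 115 mm tall, standing behind the left iron head; bystander, origin at the centre of its underside.
- epoxy_b: White glue bottle with orange cap, 42 mm thick, 115 mm tall, beside the other; bystander, origin at the centre of its underside.
- beam: Sprung beam with hook and keeper; origin on its hinge, 125 mm behind and 45 mm below the loaded hook_seat. Per 12.5 mm that the hook rises it goes back 5 mm (0.4 N per mm of rise), so it follows the bar up and back as the load comes off and gives further when pressed back. Empty it rests 5 mm of hook travel below its upper stop.
- hood (a point): Rear end of the hook's hood, half-way up it. A wall stands 8 mm in front of hook_seat; from its top the hood reaches back over the bar to 5 mm behind hook_seat, its underside 14 mm, its top 24 mm above the seat. So the 10 mm bar leaves the hook only upward, with its axis 10 mm or more behind hook_seat.

How it is judged:
By the outcome, as a careful person would: the job done as asked, in the order asked, and still so for the second after the job is handed in, with the robot touching nothing.
It also fails if it takes over 69 s, if anything falls off the work surface, if the arm or the gripper's body presses on something with over 40 N, if the wrist force passes 120 N, or if a joint passes its speed limit or range.

## Working session

There is one attempt and no reset: what is moved stays moved. The work goes in short steps, Python scripts to look and compute and a tool call to move; the robot and the scene stay as the last step left them, time stands still between calls to the robot, and variables do not carry over. Pictures are saved under pics/ and viewed, and the job is handed in when it is done.

Besides the shell and the picture viewer there is one more tool, called after "Call:" by a JSON object that holds its "api" and its "payload", one argument or row to a line. play_rows: Moves the arm, as the interface text tells. Its arguments: {"type":"object","properties":{"motion":{"type":"array","items":{"type":"array","items":{"type":"number"}}},"squeeze":{"type":"number"}},"required":["motion"]}

```bash
mkdir -p pics; ls; cat > h.py <<'E'
import numpy as np, cv2
from workcell import sensors, grab_frame, job_done, finder
def P(f):
    R,_=cv2.Rodrigues(np.array(f["rvec"],float)); t=np.array(f["tvec"],float).reshape(3)
    K=np.array([[f["fx"],0,f["cx"]],[0,f["fy"],f["cy"]],[0,0,1.]])
    return K,R,t
def ray(f,p):
    K,R,t=P(f); d=R.T@np.linalg.inv(K)@np.array([p[0],p[1],1.]); return -R.T@t,d
def atz(f,p,z):
    c,d=ray(f,p); return c+d*(z-c[2])/d[2]
def proj(f,X):
    K,R,t=P(f); q=K@(R@np.array(X,float)+t); return q[:2]/q[2]
def tri(fs,ps):
    A=np.zeros((3,3));b=np.zeros(3)
    for f,p in zip(fs,ps):
        c,d=ray(f,p); d=d/np.linalg.norm(d); M=np.eye(3)-np.outer(d,d); A+=M;b+=M@c
    X=np.linalg.solve(A,b); return X,[np.round(proj(f,X)-p,1).tolist() for f,p in zip(fs,ps)]
def both(n):
    s=grab_frame("scene");t=grab_frame("top")
    cv2.imwrite(f"pics/{n}_s.png",s["img"]);cv2.imwrite(f"pics/{n}_t.png",t["img"]); return s,t
E
python3 - <<'E'
from h import *
s,t=both("a")
print(sensors.state())
for f in (s,t): print(f["shot"],ray(f,(320,200)),f["fx"])
for l in ["balance","hook_seat","weight","weight_bar","holder_floor","dial_centre","zero_mark","needle_tip","hood","keeper","lime_roll","iron_head_1","epoxy_a"]:
    for f,n in((s,"s"),(t,"t")):
        print(l,n,[(np.round(d["point"],1).tolist(),round(d["conf"],2)) for d in finder.spot_point(f,l)[:3]])
E
```

```text
pics
{'time_s': 0.1, 'qpos': array([-7.47701201e+01,  1.83461342e+01,  8.97003812e+01, -2.41789978e-03,
        7.20453062e+01, -1.14560206e+00]), 'qvel': array([-0.10607941,  0.03928893, -0.12722313,  0.06813679,  0.01745378,
       -0.05869705]), 'effort': array([ 1.74507972e-03, -4.13332987e+01, -2.32509685e+01,  7.29566161e-02,
        4.22153051e-02, -5.31922581e-05]), 'ee_pos': array([ 161.9773859 , -551.22323507,  213.21631528]), 'ee_rot': array([-89.71137899,  89.90814953, 106.66485017]), 'force': array([-0.36205345,  0.4837864 , -0.05855075]), 'torque': array([-0.05145712,  0.04794225, -0.01630867]), 'gripper_width': 91.1235895901973}
1 (array([146.61172704, 660.68670366, 762.19248619]), array([ 0.4506065 , -0.58817802, -0.67177333])) 430.88528529693383
2 (array([ 491.77563145,  117.54566953, 1097.92164991]), array([ 0.08978746, -0.00348154, -0.9963093 ])) 439.1209190462178
balance s [([302.7, 233.8], 0.69)]
balance t [([319.2, 190.8], 0.65)]
hook_seat s [([323.9, 209.4], 0.58)]
hook_seat t [([310.7, 217.0], 0.59), ([311.5, 220.0], 0.29), ([243.8, 227.1], 0.21)]
weight s [([321.3, 244.5], 0.81), ([379.9, 203.1], 0.57)]
weight t [([311.0, 219.2], 0.64)]
weight_bar s [([325.7, 208.6], 0.75)]
weight_bar t [([308.8, 222.4], 0.59)]
holder_floor s [([281.4, 300.9], 0.72)]
holder_floor t [([244.7, 226.6], 0.91)]
dial_centre s [([289.2, 159.2], 0.87)]
dial_centre t [([325.2, 156.9], 0.88)]
zero_mark s [([279.7, 162.1], 0.92)]
zero_mark t [([321.7, 151.1], 0.86)]
needle_tip s []
needle_tip t [([337.6, 156.3], 0.49)]
hood s [([324.4, 202.3], 0.95)]
hood t [([311.9, 216.6], 0.73)]Traceback (most recent call last):
  File "<stdin>", line 7, in <module>
ValueError: it knows: balance, beam, dial_centre, epoxy, holder_floor, hood, hook_seat, iron_head, lime_roll, needle_tip, weight, weight_bar, zero_mark
```

```bash
python3 - <<'E'
from h import *
s=cv2.imread("pics/a_s.png");t=cv2.imread("pics/a_t.png")
cv2.imwrite("pics/a_tc.png",cv2.resize(t[110:280,200:420],None,fx=3.5,fy=3.5,interpolation=cv2.INTER_CUBIC))
cv2.imwrite("pics/a_sc.png",cv2.resize(s[120:330,190:430],None,fx=2.8,fy=2.8,interpolation=cv2.INTER_CUBIC))
E
```

```text
(no output)
```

View pics/a_s.png

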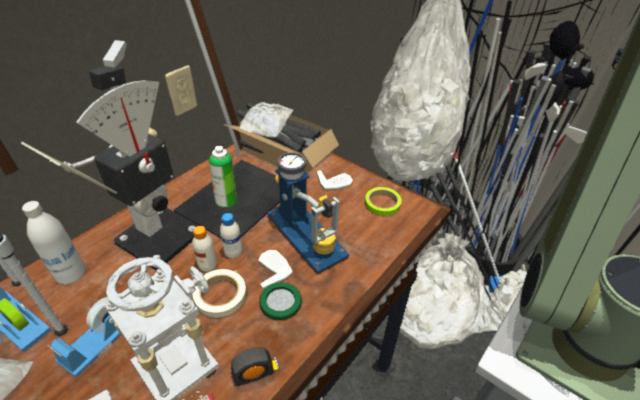

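View pics/a_t.png

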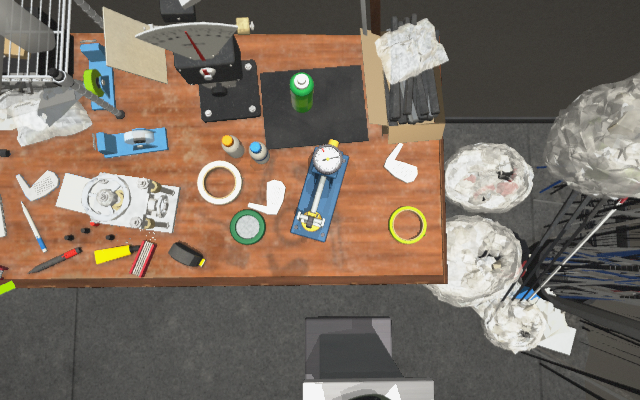

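View pics/a_tc.png

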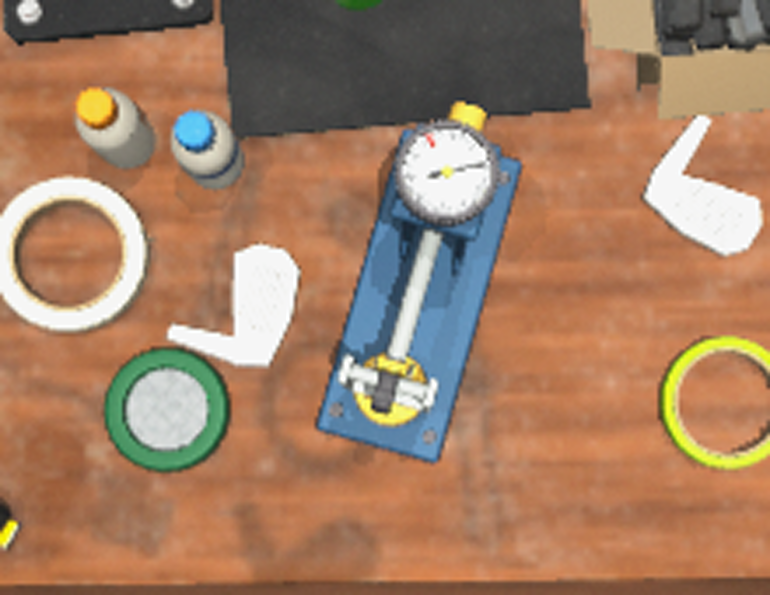

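View pics/a_sc.png

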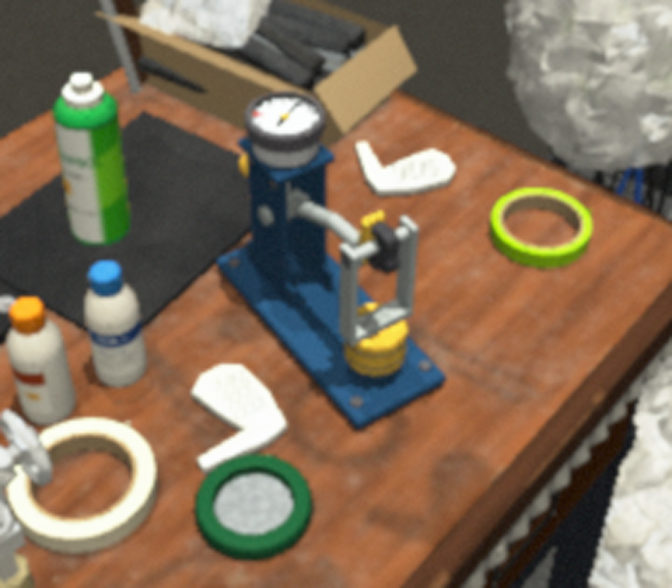

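```bash
python3 - <<'E'
from h import *
s,t=both("b")
g=lambda f,l:finder.spot_point(f,l)
for l in ["balance","hook_seat","weight","weight_bar","holder_floor","dial_centre","zero_mark","hood","beam","epoxy","iron_head","lime_roll"]:
    a,b=g(s,l),g(t,l)
    if a and b: print(l,[np.round(x,1) for x in tri([s,t],[a[0]["point"],b[0]["point"]])], a[0]["conf"],b[0]["conf"])
d=g(t,"dial_centre")[0]["point"];h=g(t,"holder_floor")[0]["point"];
print("dial",atz(t,d,186),atz(s,g(s,"dial_centre")[0]["point"],186)); print("holder",atz(t,h,5),atz(s,g(s,"holder_floor")[0]["point"],5))
for b in g(t,"epoxy"): print("ep",b["conf"],atz(t,b["point"],0))
for b in g(t,"iron_head"): print("iron",b["conf"],atz(t,b["point"],0))
# base plate corners in top picture crop/3.5 + (200,110), top z=15
for c in [(317,427),(437,461),(520,160)]: print(c,np.round(atz(t,(200+c[0]/3.5,110+c[1]/3.5),15),1))
E
```

```text
balance [array([618.1, 122.1,  -8.9]), array([[-1.7, -0.2],
       [ 0.9,  1.4]])] 0.7 0.96
weight [array([542.3, 130.6,  23.3]), array([[-0.7, -0.1],
       [ 0.4,  0.6]])] 0.55 0.59
weight_bar [array([537.4, 140. , 150.9]), array([[-1.5, -0.2],
       [ 0.8,  1.2]])] 0.69 0.75
holder_floor [array([447.3, 223.9, 305.5]), array([[-44.9, -13. ],
       [ 15.8,  39.1]])] 0.5 0.86
dial_centre [array([661.7, 100.3, 185.4]), array([[-1. , -0.2],
       [ 0.6,  0.9]])] 0.88 0.58
zero_mark [array([678.9, 110. , 191.9]), array([[ 0.9,  0.1],
       [-0.6, -0.8]])] 0.71 0.65
hood [array([540.8, 135.1, 132.6]), array([[-0.8, -0.1],
       [ 0.4,  0.6]])] 0.66 0.71
beam [array([648.3, 106.8, 110. ]), array([[-0.5, -0.1],
       [ 0.3,  0.4]])] 0.61 0.89
epoxy [array([682.7, 299.9,  60.5]), array([[-12.3,  -2.9],
       [  6.9,   9.3]])] 0.84 0.91
iron_head [array([678.5, -98.4,  -2.8]), array([[-1. , -0.1],
       [ 0.6,  0.9]])] 0.81 0.74
lime_roll [array([ 526.2, -105.4,  -10.8]), array([[ 0.4,  0. ],
       [-0.2, -0.4]])] 0.78 0.69
dial [663.50885193 101.61321963 186.        ] [659.1234283  99.8080664 186.       ]
holder [526.42939482 303.9611105    5.        ] [524.40955635 -97.84615575   5.        ]
ep 0.91 [717.61674583 328.08852066   0.        ]
iron 0.74 [680.35823285 -96.35558893   0.        ]
iron 0.71 [604.28485214 252.53704931   0.        ]
iron 0.51 [618.243398   111.34346309   0.        ]
(317, 427) [510.8 186.2  15. ]
(437, 461) [486.6 102.2  15. ]
(520, 160) [700.5  41.8  15. ]
```

```bash
python3 - <<'E'
from h import *
s,t=both("c")
X=lambda c:(200+c[0]/3.5,110+c[1]/3.5)
S=lambda c:(190+c[0]/2.8,120+c[1]/2.8)
L=atz(t,X((346,368)),160);R=atz(t,X((431,391)),160);print("cheeks",L,R,(L+R)/2,np.linalg.norm(L-R))
print(tri([s,t],[S((348,250)),X((346,368))]),tri([s,t],[S((407,222)),X((431,391))]))
for l in["weight_bar","hook_seat","hood","dial_centre","holder_floor"]:
  for f in (s,t):
    print(l,[(np.round(atz(f,d["point"],{"weight_bar":151,"hook_seat":146,"hood":165,"dial_centre":186,"holder_floor":5}[l]),1).tolist(),round(d["conf"],2)) for d in finder.spot_point(f,l)[:2]])
im=t["img"]; 
# holder ellipse by green
for f in(s,t):
  hsv=cv2.cvtColor(f["img"],cv2.COLOR_BGR2HSV); m=cv2.inRange(hsv,(65,100,30),(90,255,160))
  n,lab,st,ce=cv2.connectedComponentsWithStats(m)
  for i in range(1,n):
    if st[i][4]>150:
      c,_=cv2.findContours((lab==i).astype('uint8'),cv2.RETR_EXTERNAL,cv2.CHAIN_APPROX_NONE)
      if len(c[0])>5:
        e=cv2.fitEllipse(c[0]); print("green",st[i].tolist(),e,atz(f,e[0],12))
E
```

```text
cheeks [544.02000695 159.48800459 160.        ] [529.74783382 107.73582875 160.        ] [536.88392038 133.61191667 160.        ] 53.68410034095652
(array([544.28700348, 159.69589335, 156.23308084]), [[0.0, 0.0], [-0.0, -0.0]]) (array([529.84724046, 107.66305994, 156.27087516]), [[-0.0, -0.0], [0.0, 0.0]])
weight_bar [([533.2, 139.6, 151.0], 0.83)]
weight_bar [([536.3, 138.5, 151.0], 0.68)]
hook_seat [([533.3, 133.2, 146.0], 0.85)]
hook_seat [([537.9, 139.3, 146.0], 0.96), ([606.0, 111.1, 146.0], 0.72)]
hood [([542.0, 136.7, 165.0], 0.9)]
hood [([541.4, 134.2, 165.0], 0.77), ([671.0, 95.4, 165.0], 0.73)]
dial_centre [([667.0, 91.2, 186.0], 0.94), ([503.4, 253.0, 186.0], 0.72)]
dial_centre [([664.1, 96.1, 186.0], 0.91)]
holder_floor [([525.7, 291.6, 5.0], 0.57)]
holder_floor [([521.2, 293.6, 5.0], 0.86)]
green [260, 283, 41, 36, 629] ((280.0550537109375, 300.5693359375), (35.38479232788086, 39.843505859375), 80.1436767578125) [519.9387319  297.89490547  12.        ]
green [230, 210, 35, 34, 450] ((247.1173095703125, 226.61277770996094), (33.52595138549805, 34.234561920166016), 70.68041229248047) [524.6527852  292.93458069  12.        ]
```

Call:
{"api": "play_rows", "payload": {
  "motion": [
    [0.0156, 0.0286, 0, 0.1076, 1],
    [0.0312, 0.0572, 0, 0.2152, 1],
    [0.0469, 0.0859, 0, 0.3228, 1],
    [0.0625, 0.1145, 0, 0.4303, 1],
    [0.0781, 0.1431, 0, 0.5379, 1],
    [0.0937, 0.1717, 0, 0.6455, 1],
    [0.1094, 0.2004, 0, 0.7531, 1],
    [0.125, 0.229, 0, 0.8607, 1]
  ],
  "squeeze": 20
}}

```text
time_s: 3.87
ee_pos: [287.6, -321.3, 214.2]
ee_rot: [77.2, 90.0, -36.9]
force: [0.6, -0.0, -0.4]
gripper_width: 91.1
```

Call:
{"api": "play_rows", "payload": {
  "motion": [
    [0.0156, 0.0286, 0, 0.1076, 1],
    [0.0312, 0.0572, 0, 0.2152, 1],
    [0.0469, 0.0859, 0, 0.3228, 1],
    [0.0625, 0.1145, 0, 0.4303, 1],
    [0.0781, 0.1431, 0, 0.5379, 1],
    [0.0937, 0.1717, 0, 0.6455, 1],
    [0.1094, 0.2004, 0, 0.7531, 1],
    [0.125, 0.229, 0, 0.8607, 1]
  ]
}}

```text
time_s: 4.53
ee_pos: [412.7, -92.1, 214.3]
ee_rot: [51.2, 89.9, -13.5]
force: [1.0, -0.3, -0.2]
gripper_width: 91.0
```

Call:
{"api": "play_rows", "payload": {
  "motion": [
    [0.0156, 0.0286, 0, 0.1076, 1],
    [0.0312, 0.0572, 0, 0.2152, 1],
    [0.0469, 0.0859, 0, 0.3228, 1],
    [0.0625, 0.1145, 0, 0.4303, 1],
    [0.0781, 0.1431, 0, 0.5379, 1],
    [0.0937, 0.1717, 0, 0.6455, 1],
    [0.1094, 0.2004, 0, 0.7531, 1],
    [0.125, 0.229, 0, 0.8607, 1]
  ]
}}

```text
time_s: 5.2
ee_pos: [537.7, 136.9, 214.0]
ee_rot: [23.4, 90.0, 8.0]
force: [0.6, -0.4, 0.5]
gripper_width: 91.1
```

```bash
python3 - <<'E'
from h import *
s,t=both("d")
st=sensors.state();print(st["time_s"],st["ee_pos"],st["ee_rot"],st["force"])
cv2.imwrite("pics/d_sc.png",cv2.resize(s["img"][120:290,230:400],None,fx=4,fy=3.5,interpolation=cv2.INTER_CUBIC))
cv2.imwrite("pics/d_tc.png",cv2.resize(t["img"][130:270,220:400],None,fx=4,fy=4,interpolation=cv2.INTER_CUBIC))
E
```

```text
5.3 [539.09294155 139.029939   213.50934033] [67.77585105 89.87021516 52.39404371] [-0.84736034 -0.32340424 -0.32005995]
```

View pics/d_sc.png

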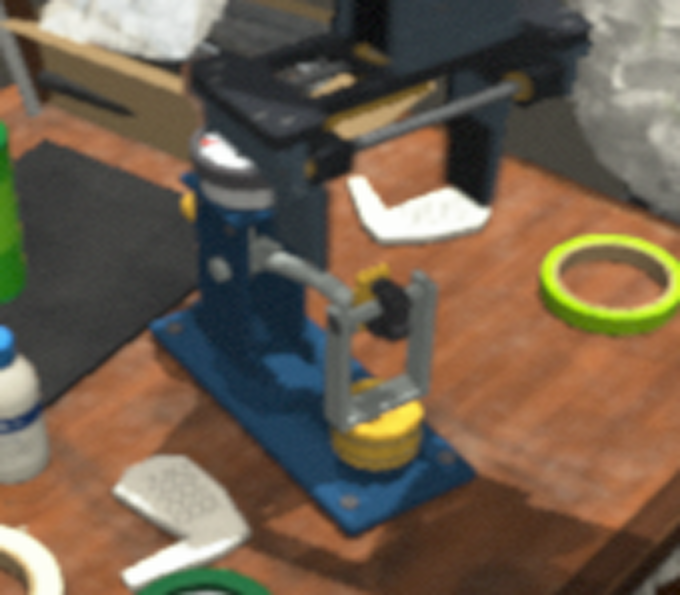

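View pics/d_tc.png

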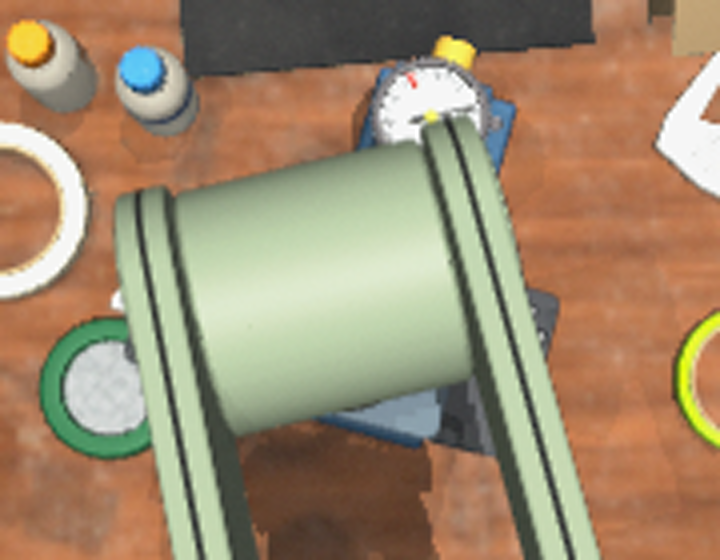

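Call:
{"api": "play_rows", "payload": {
  "motion": [
    [0, 0, -0.012, 0, 1],
    [0, 0, -0.026, 0, 1],
    [0, 0, -0.04, 0, 1],
    [0, 0, -0.054, 0, 1],
    [0, 0, -0.068, 0, 1],
    [0, 0, -0.078, 0, 1],
    [0, 0, -0.086, 0, 1],
    [0, 0, -0.086, 0, 1]
  ]
}}

```text
time_s: 5.97
ee_pos: [536.0, 134.7, 126.5]
ee_rot: [-150.9, 89.8, -166.6]
force: [0.5, -0.2, -0.1]
gripper_width: 91.0
```

```bash
python3 - <<'E'
from h import *
s=grab_frame("scene")
st=sensors.state();print(st["time_s"],st["ee_pos"],st["ee_rot"],st["force"])
R=cv2.Rodrigues
for X in ([537,135,128],[537,135,147]): print(proj(s,X))
cv2.imwrite("pics/e_sc.png",cv2.resize(s["img"][160:290,260:400],None,fx=5,fy=4.6,interpolation=cv2.INTER_CUBIC))
E
```

```text
6.0167 [536.65378514 134.9330727  127.49202612] [-152.21613105   89.92082544 -167.9319467 ] [ 0.02336793 -0.75920035  0.23743231]
[324.18059126 214.36503368]
[324.45506591 207.82143288]
```

View pics/e_sc.png

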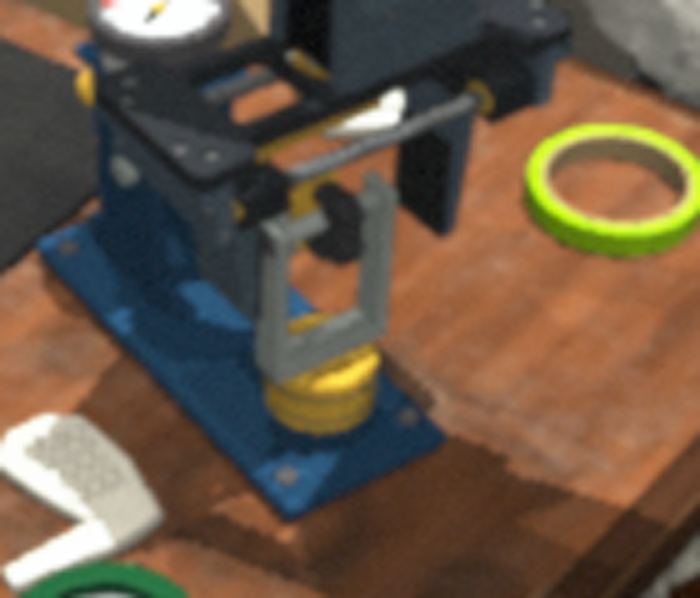

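Call:
{"api": "play_rows", "payload": {
  "motion": [
    [0, 0, 0, 0, 0.8],
    [0, 0, 0, 0, 0.74],
    [0, 0, 0, 0, 0.72],
    [0, 0, 0, 0, 0.7],
    [0, 0, 0, 0, 0.68],
    [0, 0, 0, 0, 0.66],
    [0, 0, 0, 0, 0.64],
    [0, 0, 0, 0, 0.6]
  ],
  "squeeze": 10
}}

```text
time_s: 6.68
ee_pos: [537.2, 135.7, 128.1]
ee_rot: [79.9, 90.0, 64.3]
force: [0.6, 1.1, 0.7]
gripper_width: 59.8
```

```bash
python3 - <<'E'
from h import *
st=sensors.state();print(st["time_s"],st["ee_pos"],st["ee_rot"],st["force"],st["torque"],st["gripper_width"])
E
```

```text
6.6833 [537.22416811 135.68041919 128.10146912] [79.94457216 89.95041522 64.25853772] [0.58554582 1.11335856 0.70732642] [ 0.3686052  -0.12463007  0.00584313] 59.79907656529021
```

Call:
{"api": "play_rows", "payload": {
  "motion": [
    [0, 0, 0, 0, 0.6],
    [0, 0, 0, 0, 0.6],
    [0, 0, 0, 0, 0.6],
    [0.0005, -0.0001, 0.0012, 0, 0.6],
    [0.001, -0.0003, 0.0025, 0, 0.6],
    [0.0015, -0.0004, 0.004, 0, 0.6],
    [0.0023, -0.0006, 0.006, 0, 0.6],
    [0.0023, -0.0006, 0.006, 0, 0.6]
  ],
  "squeeze": 45
}}

```text
time_s: 7.35
ee_pos: [539.5, 134.5, 134.1]
ee_rot: [-93.9, 90.0, -109.5]
force: [0.2, 1.9, -2.2]
gripper_width: 59.8
```

Call:
{"api": "play_rows", "payload": {
  "motion": [
    [0.0004, -0.0001, 0.001, 0, 0.6],
    [0.0008, -0.0002, 0.002, 0, 0.6],
    [0.0012, -0.0003, 0.003, 0, 0.6],
    [0.0015, -0.0004, 0.004, 0, 0.6],
    [0.0015, -0.0004, 0.004, 0, 0.6],
    [0.0015, -0.0004, 0.004, 0, 0.6],
    [0.0015, -0.0004, 0.004, 0, 0.6],
    [0.0015, -0.0004, 0.004, 0, 0.6]
  ]
}}

```text
time_s: 8.02
ee_pos: [540.7, 134.1, 137.8]
ee_rot: [-138.0, 90.0, -153.6]
force: [0.2, -0.1, -3.8]
gripper_width: 60.1
```

```bash
cat > st.py <<'E'
from h import *
for i in range(2):
    grab_frame("scene"); st=sensors.state()
    R=np.round
    print(R(st["time_s"],2),R(st["ee_pos"],2),R(st["force"],2),R(st["torque"],2),R(st["gripper_width"],1), "jaw",R((st["ee_rot"][2]-st["ee_rot"][0]+90)%180,2))
u=np.array([.963,-.271]);print("back force",R(st["force"][:2]@u,2),"side",R(st["force"][:2]@[.271,.963],2))
E
python3 st.py
```

```text
8.07 [540.73 134.18 137.83] [-0.3  -0.07 -2.71] [ 0.   -0.17  0.02] 60.0 jaw 74.32
8.12 [540.73 134.22 137.85] [ 0.26 -0.58 -3.9 ] [ 0.01 -0.1   0.02] 59.3 jaw 74.32
back force 0.41 side -0.49
```

Call:
{"api": "play_rows", "payload": {
  "motion": [
    [0.0004, -0.0001, 0.001, 0, 0.6],
    [0.0008, -0.0002, 0.002, 0, 0.6],
    [0.0012, -0.0003, 0.003, 0, 0.6],
    [0.0015, -0.0004, 0.004, 0, 0.6],
    [0.0015, -0.0004, 0.004, 0, 0.6],
    [0.0015, -0.0004, 0.004, 0, 0.6],
    [0.0015, -0.0004, 0.004, 0, 0.6],
    [0.0015, -0.0004, 0.004, 0, 0.6]
  ]
}}

```text
time_s: 8.78
ee_pos: [542.4, 133.9, 141.9]
ee_rot: [161.4, 90.0, 145.7]
force: [-0.2, -0.1, -4.2]
gripper_width: 59.6
```

```bash
cat > st.py <<'E'
from h import *
F=[]
for i in range(5):
    s=grab_frame("scene"); st=sensors.state(); F.append(st["force"])
R=np.round
print(R(st["time_s"],2),R(st["ee_pos"],2),R(np.mean(F,0),2),R(st["torque"],2),R(st["gripper_width"],1), "jaw",R((st["ee_rot"][2]-st["ee_rot"][0]+90)%180,2))
u=np.array([.963,-.271]);f=np.mean(F,0);print("back force",R(f[:2]@u,2),"side",R(f[:2]@[.271,.963],2))
import sys
if len(sys.argv)>1: cv2.imwrite(f"pics/{sys.argv[1]}.png",cv2.resize(s["img"][140:270,250:390],None,fx=5,fy=4.6,interpolation=cv2.INTER_CUBIC))
E
python3 st.py g1
```

```text
9.03 [542.36 133.87 141.96] [-0.2  -0.32 -4.12] [ 0.05 -0.09  0.06] 59.8 jaw 74.32
back force -0.11 side -0.36
```

View pics/g1.png

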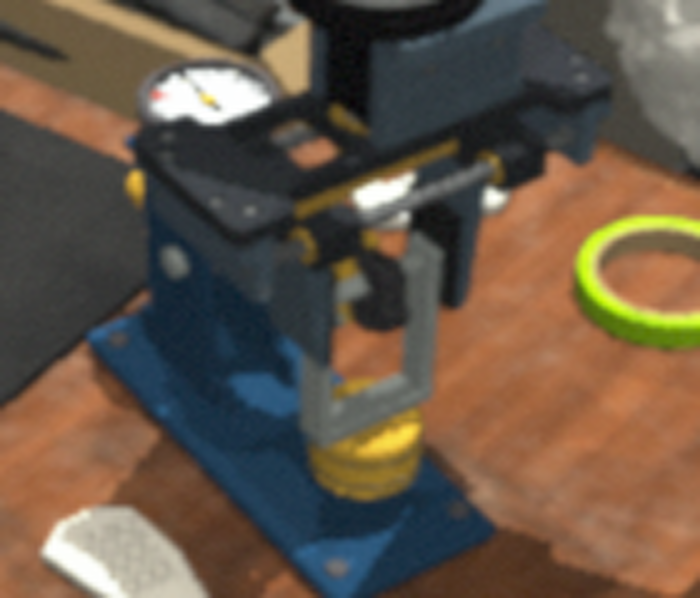

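Call:
{"api": "play_rows", "payload": {
  "motion": [
    [0.001, -0.0003, 0.001, 0, 0.6],
    [0.0019, -0.0005, 0.002, 0, 0.6],
    [0.0029, -0.0008, 0.003, 0, 0.6],
    [0.0039, -0.0011, 0.003, 0, 0.6],
    [0.0048, -0.0014, 0.003, 0, 0.6],
    [0.0048, -0.0014, 0.003, 0, 0.6],
    [0.0048, -0.0014, 0.003, 0, 0.6],
    [0.0048, -0.0014, 0.003, 0, 0.6]
  ]
}}

```text
time_s: 9.7
ee_pos: [546.7, 132.6, 144.9]
ee_rot: [-169.1, 89.9, 175.2]
force: [-5.1, 1.8, -2.8]
gripper_width: 59.7
```

```bash
python3 st.py g2
```

```text
9.95 [546.99 132.47 144.94] [-4.74  0.79 -2.47] [0.2  0.57 0.02] 59.6 jaw 74.32
back force -4.78 side -0.53
```

View pics/g2.png

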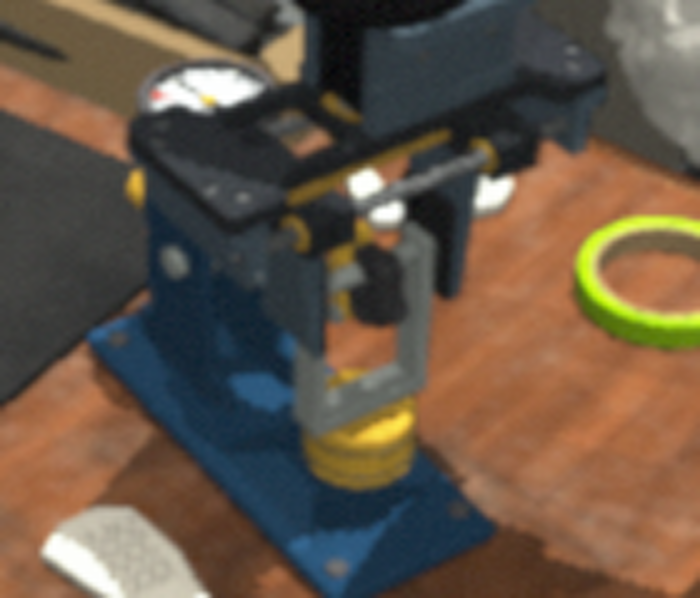

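Call:
{"api": "play_rows", "payload": {
  "motion": [
    [0.001, -0.0003, 0.0005, 0, 0.6],
    [0.0019, -0.0005, 0.001, 0, 0.6],
    [0.0029, -0.0008, 0.001, 0, 0.6],
    [0.0039, -0.0011, 0.001, 0, 0.6],
    [0.0048, -0.0014, 0.001, 0, 0.6],
    [0.0058, -0.0016, 0.001, 0, 0.6],
    [0.0058, -0.0016, 0.001, 0, 0.6],
    [0.0058, -0.0016, 0.001, 0, 0.6]
  ]
}}

```text
time_s: 10.62
ee_pos: [552.7, 130.8, 145.8]
ee_rot: [-161.4, 90.0, -177.1]
force: [-4.9, 0.8, -2.2]
gripper_width: 59.8
```

```bash
python3 st.py g3
```

```text
10.87 [552.77 130.82 145.84] [-5.46  0.97 -2.45] [0.25 0.72 0.  ] 59.3 jaw 74.32
back force -5.53 side -0.54
```

View pics/g3.png

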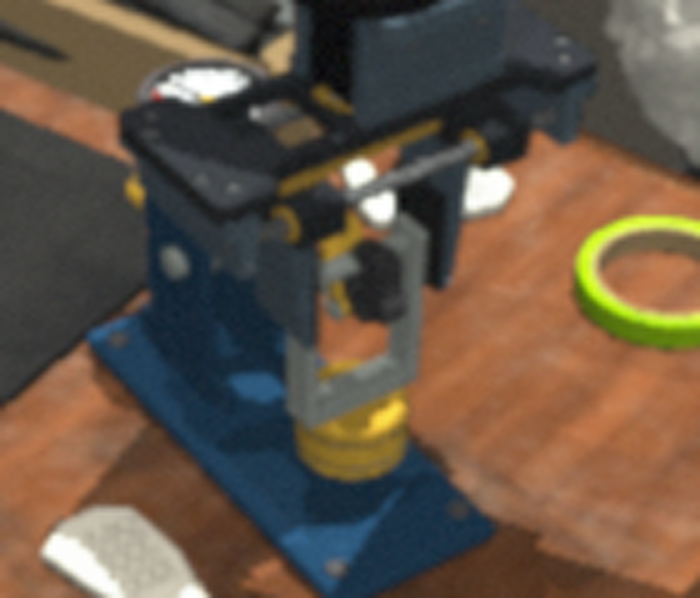

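Call:
{"api": "play_rows", "payload": {
  "motion": [
    [0.001, -0.0003, 0.0005, 0, 0.6],
    [0.0019, -0.0005, 0.001, 0, 0.6],
    [0.0029, -0.0008, 0.001, 0, 0.6],
    [0.0039, -0.0011, 0.001, 0, 0.6],
    [0.0039, -0.0011, 0.001, 0, 0.6],
    [0.0039, -0.0011, 0.001, 0, 0.6],
    [0.0039, -0.0011, 0.001, 0, 0.6],
    [0.0039, -0.0011, 0.001, 0, 0.6]
  ]
}}

```text
time_s: 11.53
ee_pos: [555.7, 130.0, 146.3]
ee_rot: [-168.3, 89.8, 176.0]
force: [-5.4, 2.0, -4.6]
gripper_width: 59.7
```

```bash
python3 st.py g4
```

```text
11.78 [555.71 129.94 146.31] [-6.19  1.99 -3.69] [ 0.36  0.89 -0.  ] 59.8 jaw 74.31
back force -6.5 side 0.24
```

View pics/g4.png

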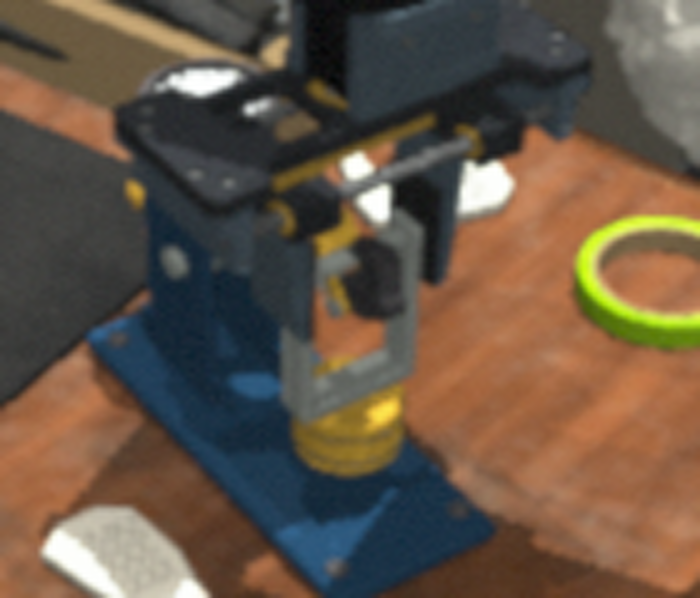

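Call:
{"api": "play_rows", "payload": {
  "motion": [
    [0.001, -0.0003, 0, 0, 0.6],
    [0.0019, -0.0005, 0, 0, 0.6],
    [0.0029, -0.0008, 0, 0, 0.6],
    [0.0029, -0.0008, 0, 0, 0.6],
    [0.0029, -0.0008, 0, 0, 0.6],
    [0.0029, -0.0008, 0, 0, 0.6],
    [0.0029, -0.0008, 0, 0, 0.6],
    [0.0029, -0.0008, 0, 0, 0.6]
  ]
}}

```text
time_s: 12.45
ee_pos: [558.1, 129.2, 146.2]
ee_rot: [-168.8, 89.8, 175.5]
force: [-6.9, 2.8, -2.7]
gripper_width: 59.8
```

```bash
python3 st.py g5
```

```text
12.7 [558.15 129.22 146.19] [-7.33  1.98 -3.08] [0.39 1.11 0.04] 60.0 jaw 74.31
back force -7.59 side -0.08
```

View pics/g5.png

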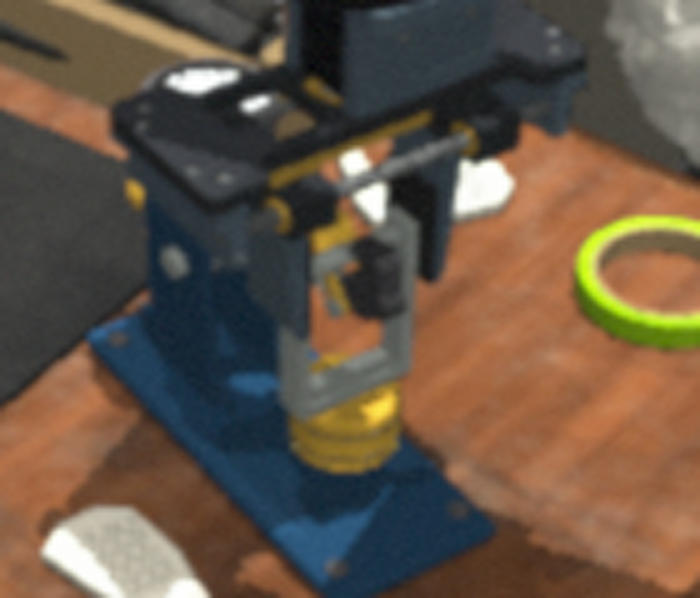

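Call:
{"api": "play_rows", "payload": {
  "motion": [
    [0.001, -0.0003, 0, 0, 0.6],
    [0.0019, -0.0005, 0, 0, 0.6],
    [0.0029, -0.0008, 0, 0, 0.6],
    [0.0029, -0.0008, 0, 0, 0.6],
    [0.0029, -0.0008, 0.001, 0, 0.6],
    [0.0029, -0.0008, 0.002, 0, 0.6],
    [0.0029, -0.0008, 0.003, 0, 0.6],
    [0.0029, -0.0008, 0.003, 0, 0.6]
  ]
}}

```text
time_s: 13.37
ee_pos: [561.6, 128.4, 149.6]
ee_rot: [-169.0, 89.8, 175.3]
force: [-6.8, 1.3, -2.8]
gripper_width: 59.5
```

```bash
python3 st.py g6
```

```text
13.62 [561.69 128.32 149.55] [-6.52  1.51 -2.92] [0.35 0.89 0.01] 59.6 jaw 74.31
back force -6.69 side -0.31
```

View pics/g6.png

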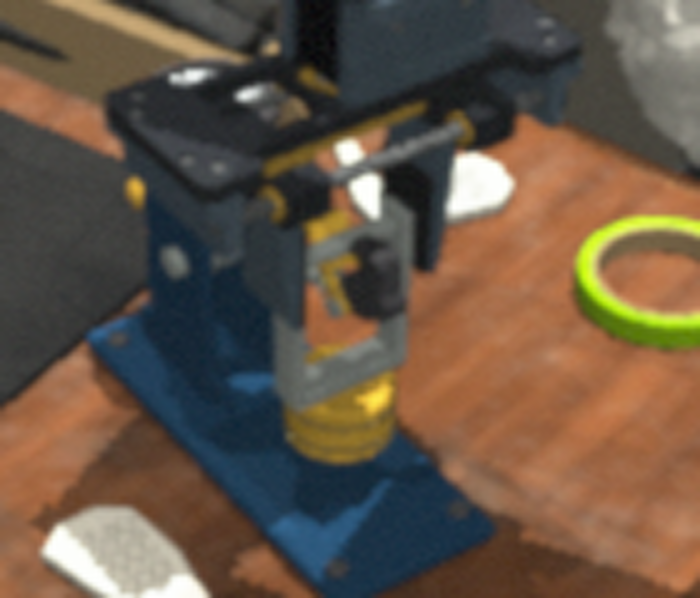

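Call:
{"api": "play_rows", "payload": {
  "motion": [
    [0.0005, -0.0001, 0.001, 0, 0.6],
    [0.001, -0.0003, 0.002, 0, 0.6],
    [0.001, -0.0003, 0.003, 0, 0.6],
    [0.001, -0.0003, 0.004, 0, 0.6],
    [0.001, -0.0003, 0.005, 0, 0.6],
    [0.001, -0.0003, 0.006, 0, 0.6],
    [0.001, -0.0003, 0.007, 0, 0.6],
    [0.001, -0.0003, 0.008, 0, 0.6]
  ]
}}

```text
time_s: 14.28
ee_pos: [563.6, 128.0, 157.7]
ee_rot: [-175.3, 90.0, 169.1]
force: [-4.8, 1.4, -4.3]
gripper_width: 59.8
```

```bash
python3 st.py g7
```

```text
14.53 [563.87 127.91 158.01] [-4.25  1.02 -3.74] [ 0.24  0.53 -0.02] 60.0 jaw 74.32
back force -4.37 side -0.17
```

View pics/g7.png

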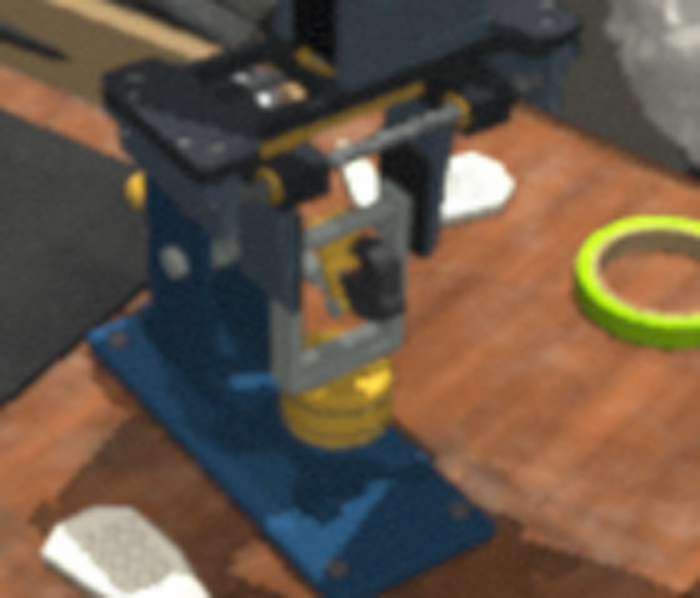

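Call:
{"api": "play_rows", "payload": {
  "motion": [
    [0, 0, 0.002, 0, 0.6],
    [0, 0, 0.004, 0, 0.6],
    [0, 0, 0.006, 0, 0.6],
    [0, 0, 0.008, 0, 0.6],
    [0, 0, 0.01, 0, 0.6],
    [0, 0, 0.013, 0, 0.6],
    [0, 0, 0.016, 0, 0.6],
    [0, 0, 0.016, 0, 0.6]
  ]
}}

```text
time_s: 15.2
ee_pos: [564.5, 128.0, 174.9]
ee_rot: [24.4, 89.9, 8.7]
force: [-0.8, -0.2, -4.6]
gripper_width: 59.4
```

```bash
python3 st.py g8
```

```text
15.45 [563.6  127.87 173.81] [-0.37  0.04 -4.17] [ 0.07 -0.11 -0.01] 59.9 jaw 74.32
back force -0.37 side -0.06
```

View pics/g8.png

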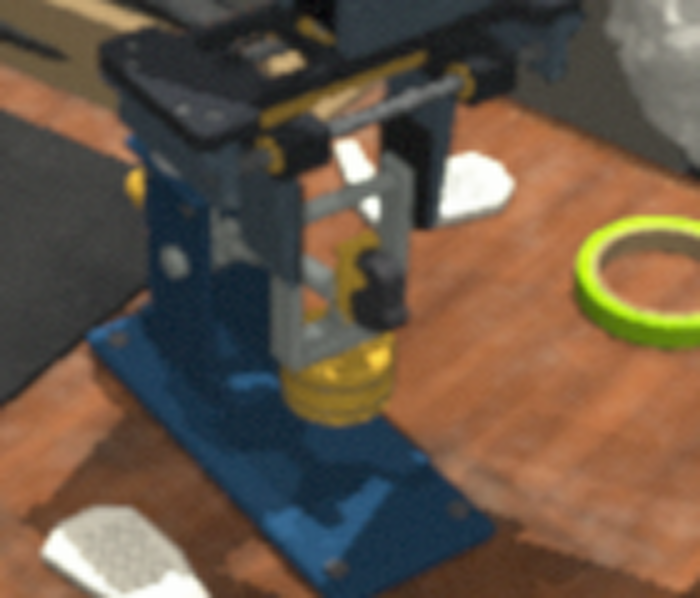

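Call:
{"api": "play_rows", "payload": {
  "motion": [
    [-0.006, 0.0017, 0, 0, 0.6],
    [-0.0135, 0.0038, 0, 0, 0.6],
    [-0.0231, 0.0065, 0, 0, 0.6],
    [-0.0337, 0.0095, 0, 0, 0.6],
    [-0.0443, 0.0125, 0, 0, 0.6],
    [-0.055, 0.0155, 0, 0, 0.6],
    [-0.0655, 0.0185, 0, 0, 0.6],
    [-0.0722, 0.0203, 0, 0, 0.6]
  ]
}}

```text
time_s: 16.12
ee_pos: [489.6, 148.6, 174.1]
ee_rot: [-177.9, 90.0, 166.5]
force: [-0.3, -0.7, -3.7]
gripper_width: 59.6
```

```bash
python3 st.py g9; python3 - <<'E'
from h import *
s,t=both("i")
cv2.imwrite("pics/i_sc.png",cv2.resize(s["img"][130:340,220:430],None,fx=3.5,fy=2.8,interpolation=cv2.INTER_CUBIC))
cv2.imwrite("pics/i_tc.png",cv2.resize(t["img"][130:270,200:380],None,fx=4,fy=4,interpolation=cv2.INTER_CUBIC))
for f in (s,t):
    for l in("holder_floor","weight"):
        print(l,[(np.round(d["point"],1),d["conf"]) for d in finder.spot_point(f,l)[:2]])
E
```

```text
16.37 [492.12 148.28 174.22] [-0.01 -0.59 -4.27] [ 0.05 -0.14  0.04] 60.0 jaw 74.33
back force 0.15 side -0.57
holder_floor [(array([280.2, 300.1]), 0.91)]
weight [(array([337.2, 244.8]), 0.91)]
holder_floor [(array([243.8, 227.4]), 0.82)]
weight []
```

View pics/i_sc.png

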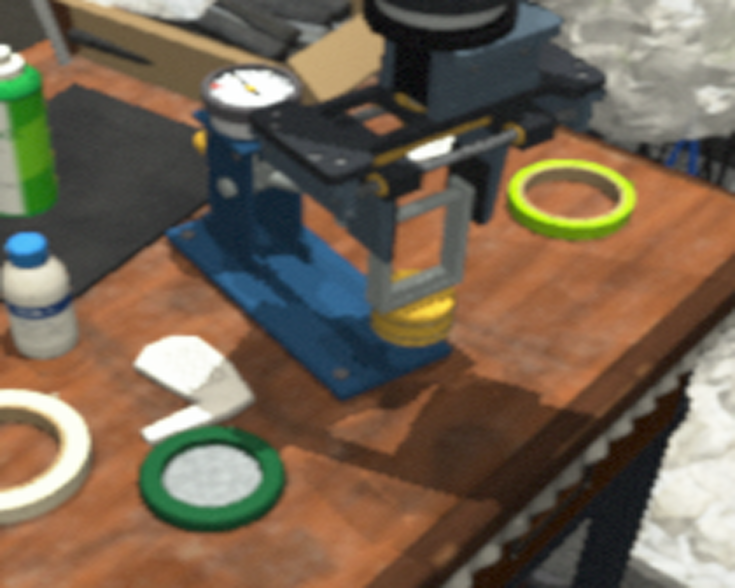

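View pics/i_tc.png

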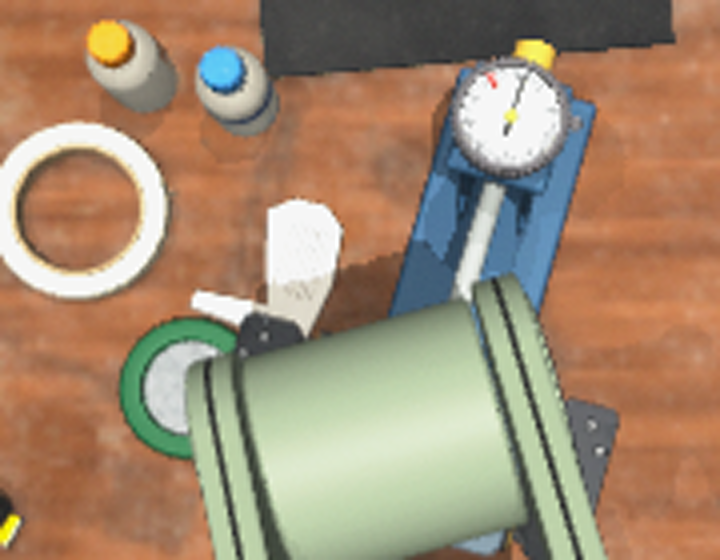

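```bash
python3 - <<'E'
from h import *
s,t=both("j")
for f,n in((s,"a_s"),(t,"a_t")):
  im=cv2.imread(f"pics/{n}.png"); hsv=cv2.cvtColor(im,cv2.COLOR_BGR2HSV)
  m=cv2.inRange(hsv,(60,80,20),(95,255,200))
  n,lab,st,ce=cv2.connectedComponentsWithStats(m)
  e0=np.array([280,300] if f is s else [247,227])
  i=min([i for i in range(1,n) if st[i][4]>150],key=lambda i:np.linalg.norm(ce[i]-e0))
  c,h=cv2.findContours((lab==i).astype('uint8'),cv2.RETR_CCOMP,cv2.CHAIN_APPROX_NONE)
  c=[k for k in c if len(k)>30]
  for k in c:
    e=cv2.fitEllipse(k); print(len(k),np.round(e[0],1),np.round(e[1],1),"z12",np.round(atz(f,e[0],12),1),"z15",np.round(atz(f,e[0],15),1))
  # predicted ellipse centers for a candidate: silhouettes of rim
  for C in [(522,295),(524,293),(520,297)]:
    a=np.linspace(0,2*np.pi,72)
    pts=np.array([proj(f,[C[0]+44*np.cos(x),C[1]+44*np.sin(x),z]) for x in a for z in(0,15)],np.float32)
    hull=cv2.convexHull(pts); M=cv2.moments(hull)
    pin=np.array([proj(f,[C[0]+30.5*np.cos(x),C[1]+30.5*np.sin(x),15]) for x in a])
    print(C,"hull c",M["m10"]/M["m00"],M["m01"]/M["m00"],"in",pin.mean(0))
  cm=np.zeros_like(lab,np.uint8); cv2.drawContours(cm,c,-1,1,-1); M=cv2.moments(cm,True); print("meas centroid",M["m10"]/M["m00"],M["m01"]/M["m00"])
E
```

```text
108 [280.  300.5] [35.7 40. ] z12 [520.2 297.7  12. ] z15 [518.7 299.2  15. ]
76 [280.1 299.4] [23.6 30. ] z12 [521.9 295.7  12. ] z15 [520.4 297.2  15. ]
(522, 295) hull c 280.2886770453562 300.95574297551224 in [280.04960052 298.31968565]
(524, 293) hull c 280.23052179925753 299.810019654045 in [279.9915824  297.17541328]
(520, 297) hull c 280.3470979349439 302.1067827086641 in [280.10788869 299.46928802]
meas centroid 279.98030303030305 301.2939393939394
97 [247.2 226.6] [33.7 34.4] z12 [524.7 292.8  12. ] z15 [524.6 292.3  15. ]
70 [247.1 226.6] [24.9 25.5] z12 [524.7 293.1  12. ] z15 [524.6 292.6  15. ]
(522, 295) hull c 246.3773430095123 227.7928228741728 in [246.05457806 227.51020004]
(524, 293) hull c 247.20309515676865 226.97376620751288 in [246.8855339  226.68760735]
(520, 297) hull c 245.55121074204007 228.61225546348507 in [245.22323745 228.33317363]
meas centroid 247.27070707070706 226.63232323232324
```

```bash
python3 - <<'E'
from h import *
s=grab_frame("scene")
T=np.array([491.8,148.3])
print("weight org by net", atz(s,(337.2,244.8),77))
im=cv2.imread("pics/i_s.png"); hsv=cv2.cvtColor(im,cv2.COLOR_BGR2HSV)
m=cv2.inRange(hsv,(18,110,60),(34,255,255)); m[:, :310]=0;m[:,365:]=0;m[:195]=0;m[240:]=0
ys,xs=np.nonzero(m);print("yellow bbox",xs.min(),xs.max(),ys.min(),ys.max())
u=np.array([.963,-.271])
for dz in (0,-4,-8):
 for du in(-4,0,4):
  c=T+u*du
  pts=np.array([proj(s,[c[0]+25*np.cos(a),c[1]+25*np.sin(a),z]) for a in np.linspace(0,6.28,90) for z in(77+dz,113+dz)])
  print(dz,du,pts.min(0).round(1),pts.max(0).round(1))
cv2.imwrite("pics/k.png",cv2.resize(im[170:250,300:380],None,fx=8,fy=7,interpolation=cv2.INTER_CUBIC))
E
```

```text
weight org by net [489.60082496 147.88025708  77.        ]
yellow bbox 328 349 195 239
0 -4 [325.6 225.3] [350.4 254.6]
0 0 [324.5 224.2] [349.2 253.4]
0 4 [323.4 223.1] [348.  252.2]
-4 -4 [325.6 226.6] [350.2 255.8]
-4 0 [324.5 225.5] [349.  254.6]
-4 4 [323.4 224.4] [347.9 253.4]
-8 -4 [325.5 227.9] [350.1 257.1]
-8 0 [324.4 226.8] [348.9 255.9]
-8 4 [323.3 225.7] [347.7 254.7]
```

View pics/k.png

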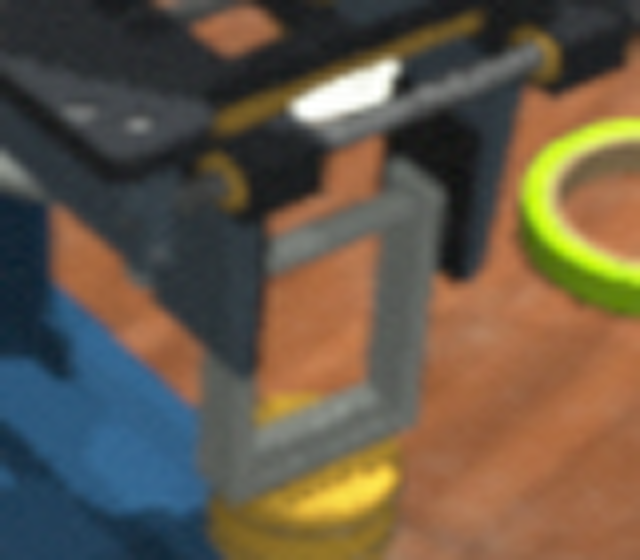

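Call:
{"api": "play_rows", "payload": {
  "motion": [
    [0.002, 0.008, 0, 0, 0.6],
    [0.006, 0.027, 0, 0, 0.6],
    [0.012, 0.052, 0, 0, 0.6],
    [0.018, 0.08, 0, 0, 0.6],
    [0.0245, 0.108, 0, 0, 0.6],
    [0.029, 0.13, 0, 0, 0.6],
    [0.032, 0.142, 0, 0, 0.6],
    [0.033, 0.1463, 0, 0, 0.6]
  ]
}}

```text
time_s: 17.48
ee_pos: [524.8, 296.7, 173.6]
ee_rot: [91.1, 90.0, 75.6]
force: [-0.2, 0.1, -5.0]
gripper_width: 59.7
```

Call:
{"api": "play_rows", "payload": {
  "motion": [
    [0, 0, -0.004, 0, 0.6],
    [0, 0, -0.012, 0, 0.6],
    [0, 0, -0.022, 0, 0.6],
    [0, 0, -0.033, 0, 0.6],
    [0, 0, -0.044, 0, 0.6],
    [0, 0, -0.052, 0, 0.6],
    [0, 0, -0.055, 0, 0.6],
    [0, 0, -0.055, 0, 0.6]
  ]
}}

```text
time_s: 18.15
ee_pos: [523.9, 293.9, 117.6]
ee_rot: [-137.6, 89.9, -153.3]
force: [-0.9, -0.0, -4.3]
gripper_width: 59.6
```

```bash
python3 st.py; python3 - <<'E'
from h import *
s,t=both("l")
cv2.imwrite("pics/l_sc.png",cv2.resize(s["img"][210:340,220:360],None,fx=5,fy=4.5,interpolation=cv2.INTER_CUBIC))
print([(np.round(d["point"],1),d["conf"],atz(s,d["point"],22)) for d in finder.spot_point(s,"weight")[:2]])
for du in (-4,-2,0):
  c=np.array([524.5,294.5])+np.array([.963,-.271])*du
  pts=np.array([proj(s,[c[0]+25*np.cos(a),c[1]+25*np.sin(a),z]) for a in np.linspace(0,6.28,90) for z in(22,58)])
  print(du,pts.min(0).round(1),pts.max(0).round(1))
E
```

```text
18.4 [524.94 294.79 119.68] [-0.03  0.22 -3.71] [ 0.04 -0.14 -0.03] 60.0 jaw 74.32
back force -0.09 side 0.21
[(array([280.2, 297.1]), 0.74, array([520.44168823, 296.32864218,  22.        ]))]
-4 [267.1 276.1] [292.6 307.2]
-2 [266.6 275.5] [292.  306.5]
0 [266.1 274.8] [291.5 305.8]
```

View pics/l_sc.png

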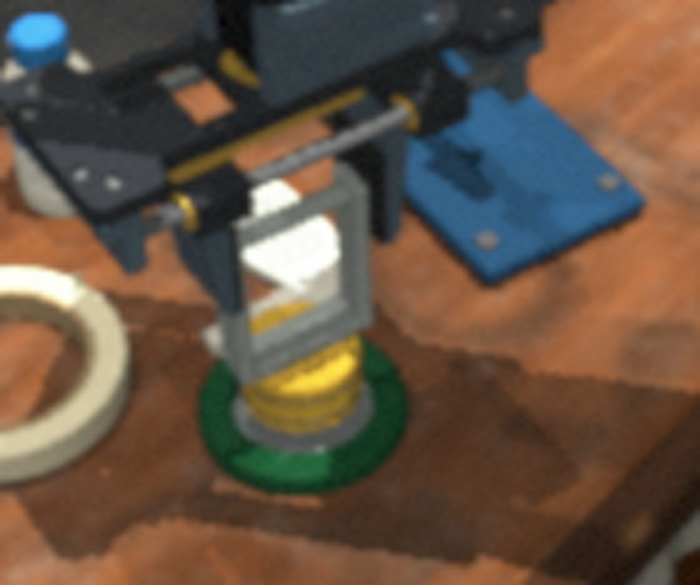

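Call:
{"api": "play_rows", "payload": {
  "motion": [
    [-0.0005, 0, -0.002, 0, 0.6],
    [-0.0005, 0, -0.005, 0, 0.6],
    [-0.0005, 0, -0.008, 0, 0.6],
    [-0.0005, 0, -0.011, 0, 0.6],
    [-0.0005, 0, -0.013, 0, 0.6],
    [-0.0005, 0, -0.014, 0, 0.6],
    [-0.0005, 0, -0.014, 0, 0.6],
    [-0.0005, 0, -0.014, 0, 0.6]
  ]
}}

```text
time_s: 19.22
ee_pos: [524.1, 294.5, 104.9]
ee_rot: [89.9, 90.0, 74.2]
force: [0.3, -0.6, -4.2]
gripper_width: 60.0
```

```bash
python3 st.py
```

```text
19.47 [524.11 294.57 105.14] [-0.03 -0.13 -4.18] [ 0.1  -0.18 -0.01] 59.7 jaw 74.32
back force 0.01 side -0.13
```

Call:
{"api": "play_rows", "payload": {
  "motion": [
    [0, 0, -0.0007, 0, 0.6],
    [0, 0, -0.0014, 0, 0.6],
    [0, 0, -0.002, 0, 0.6],
    [0, 0, -0.0026, 0, 0.6],
    [0, 0, -0.003, 0, 0.6],
    [0, 0, -0.003, 0, 0.6],
    [0, 0, -0.003, 0, 0.6],
    [0, 0, -0.003, 0, 0.6]
  ]
}}

```text
time_s: 20.13
ee_pos: [524.1, 294.5, 103.7]
ee_rot: [40.5, 89.9, 24.8]
force: [-1.5, -1.3, 6.3]
gripper_width: 59.6
```

```bash
python3 st.py l2
```

```text
20.38 [524.11 294.53 103.68] [-2.66 -1.76  6.4 ] [-0.28  0.46  0.01] 59.7 jaw 74.32
back force -2.09 side -2.41
```

Call:
{"api": "play_rows", "payload": {
  "motion": [
    [0, 0, 0.0008, 0, 0.6],
    [0, 0, 0.0008, 0, 0.6],
    [0, 0, 0.0008, 0, 0.66],
    [0, 0, 0.0008, 0, 0.7],
    [0, 0, 0.0008, 0, 0.76],
    [0, 0, 0.0008, 0, 0.84],
    [0, 0, 0.0008, 0, 0.92],
    [0, 0, 0.0008, 0, 0.92]
  ],
  "squeeze": 10
}}

```text
time_s: 21.05
ee_pos: [524.0, 294.6, 102.5]
ee_rot: [161.5, 90.0, 145.8]
force: [0.2, -0.3, 1.0]
gripper_width: 83.4
```

```bash
python3 st.py; python3 - <<'E'
from h import *
s=cv2.imwrite("pics/m_sc.png",cv2.resize(grab_frame("scene")["img"][210:340,220:360],None,fx=5,fy=4.5,interpolation=cv2.INTER_CUBIC))
E
```

```text
21.3 [524.01 294.51 102.72] [ 0.24  0.08 -0.38] [ 0.08 -0.13  0.  ] 83.9 jaw 74.32
back force 0.21 side 0.15
```

View pics/m_sc.png

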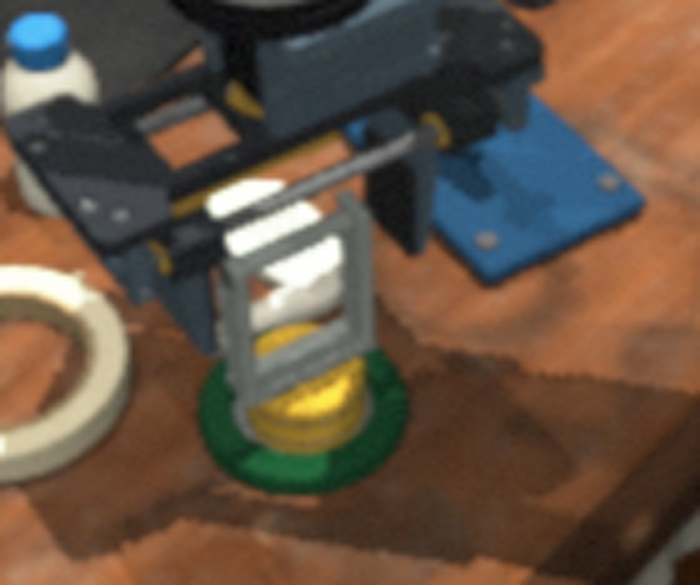

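Call:
{"api": "play_rows", "payload": {
  "motion": [
    [0, 0, 0.005, 0, 1],
    [0, 0, 0.02, 0, 1],
    [0, 0, 0.04, 0, 1],
    [0, 0, 0.065, 0, 1],
    [0, 0, 0.09, 0, 1],
    [0, 0, 0.115, 0, 1],
    [0, 0, 0.135, 0, 1],
    [0, 0, 0.15, 0, 1]
  ]
}}

```text
time_s: 22.02
ee_pos: [524.5, 294.8, 255.7]
ee_rot: [46.0, 89.8, 30.3]
force: [1.3, 0.5, 0.4]
gripper_width: 91.4
```

```bash
python3 - <<'E'
from h import *
s,t=both("n")
cv2.imwrite("pics/n_sc.png",cv2.resize(s["img"][120:340,220:400],None,fx=4,fy=2.7,interpolation=cv2.INTER_CUBIC))
cv2.imwrite("pics/n_td.png",cv2.resize(t["img"][135:180,300:350],None,fx=12,fy=12,interpolation=cv2.INTER_CUBIC))
cv2.imwrite("pics/n_sd.png",cv2.resize(s["img"][145:190,265:315],None,fx=12,fy=12,interpolation=cv2.INTER_CUBIC))
for f in (s,t):
  for l in ("dial_centre","zero_mark","needle_tip","weight","weight_bar"):
    print(l,[(np.round(d["point"],1).tolist(),d["conf"]) for d in finder.spot_point(f,l)[:2]])
E
```

```text
dial_centre [([291.4, 160.2], 0.63), ([303.9, 232.4], 0.4)]
zero_mark [([281.5, 160.3], 0.59)]
needle_tip []
weight []
weight_bar [([274.2, 265.6], 0.98), ([209.8, 264.7], 0.21)]
dial_centre []
zero_mark [([325.3, 150.0], 0.89)]
needle_tip [([330.7, 148.7], 0.55)]
weight []
weight_bar [([311.0, 215.2], 0.44)]
```

View pics/n_sc.png

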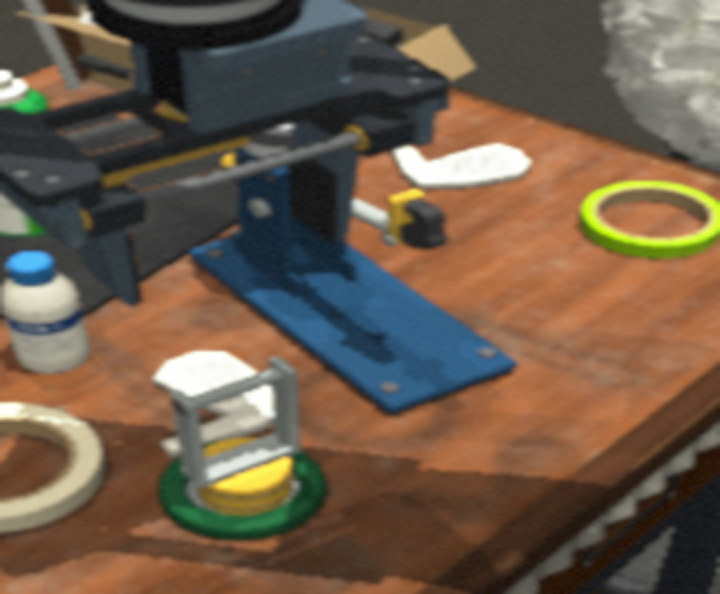

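View pics/n_td.png

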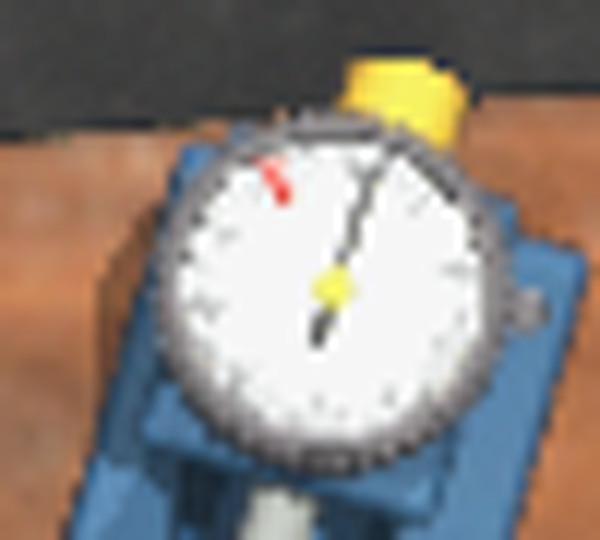

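View pics/n_sd.png

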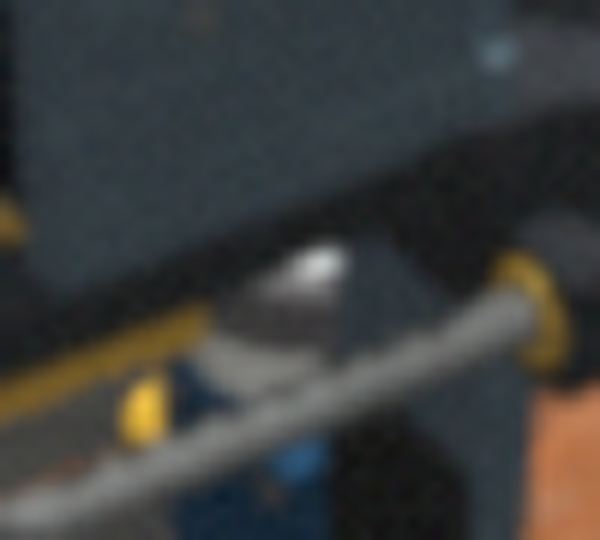

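```bash
cat > dial.py <<'E'
from h import *
def dial(t,im=None,box=(300,350,137,182),z=191):
    im=(t["img"] if im is None else im)[box[2]:box[3],box[0]:box[1]].astype(float)
    B,G,Rr=im[...,0],im[...,1],im[...,2]
    yy,xx=np.mgrid[box[2]:box[3],box[0]:box[1]]
    # face mask: bright -> find circle
    bright=(im.min(2)>150).astype(np.uint8)
    n,lab,st,ce=cv2.connectedComponentsWithStats(bright); i=1+np.argmax(st[1:,4])
    c,_=cv2.findContours((lab==i).astype(np.uint8),cv2.RETR_EXTERNAL,cv2.CHAIN_APPROX_NONE)
    e=cv2.fitEllipse(cv2.convexHull(c[0])); fc=np.array(e[0])+[box[0],box[2]]
    r=np.hypot(xx-fc[0],yy-fc[1])
    inn=r<max(e[1])/2
    wy=np.clip(np.minimum(Rr,G)-B-40,0,None)*(r<4); yc=np.array([(wy*xx).sum(),(wy*yy).sum()])/wy.sum()
    wr=np.clip(Rr-np.maximum(G,B)-25,0,None)*(r<max(e[1])/2+1)*(np.abs(Rr-G)>np.abs(0)); wr[(G-B)>25]=0
    rc=np.array([(wr*xx).sum(),(wr*yy).sum()])/max(wr.sum(),1e-9)
    return e,fc,yc,rc,wr.sum(),(xx,yy,im,r,inn)
def ang(t,c,p,z=191):
    a=atz(t,c,z);b=atz(t,p,z);d=b-a; return np.degrees(np.arctan2(d[1],d[0])),np.hypot(d[0],d[1])
def needle(t,yc,D,z=191):
    # darkness profile by polar sampling, radii 6..19mm; and tail 4..9
    im=t["img"].astype(np.float32) if t is not None else None
    g=im.min(2); c=atz(t,yc,z); out=[]
    A=np.radians(np.arange(-180,180,0.5)); prof=[]
    for a in A:
        v=[]
        for r in np.arange(7,17,0.5):
            p=proj(t,[c[0]+r*np.cos(a),c[1]+r*np.sin(a),z]); v.append(cv2.getRectSubPix(g,(1,1),(float(p[0]),float(p[1])))[0,0])
        prof.append(np.mean(v))
    prof=np.array(prof); w=np.median(prof)-prof; k=np.argmax(w); 
    sel=np.abs((np.degrees(A)-np.degrees(A[k])+180)%360-180)<14
    ww=np.clip(w[sel]-8,0,None); return np.degrees(A[k]),(np.degrees(A[sel])*ww).sum()/ww.sum(),w[k]
E
python3 - <<'E'
from dial import *
acc=[]
for k in range(3):
    t=grab_frame("top"); e,fc,yc,rc,ws,D=dial(t)
    print("face",fc.round(2),np.round(e[1],1),"yellow",yc.round(2),"red",rc.round(2),ws, "red ang",ang(t,yc,rc),ang(t,fc,rc),"needle",needle(t,yc,D),needle(t,fc,D))
print("face c @190",atz(t,fc,190),"yellow@192",atz(t,yc,192))
E
```

```text
face [327.15 158.75] [24.8 26.5] yellow [327.25 158.52] red [322.49 149.61] 498.0 red ang (np.float64(27.61218673327949), np.float64(21.354327228060086)) (np.float64(26.485553607923627), np.float64(21.701105027324928)) needle (np.float64(-20.0), np.float64(-19.788183370505543), np.float32(88.60651)) (np.float64(-20.0), np.float64(-19.83090687357737), np.float32(87.034))
face [327.2  158.74] [24.8 26.6] yellow [327.26 158.51] red [322.49 149.6 ] 491.0 red ang (np.float64(27.600418204357368), np.float64(21.368068057628708)) (np.float64(26.74429837323088), np.float64(21.74386803307363)) needle (np.float64(-20.0), np.float64(-19.775153085125822), np.float32(88.17241)) (np.float64(-19.5), np.float64(-19.371329236211615), np.float32(86.78169))
face [327.15 158.75] [24.8 26.5] yellow [327.26 158.52] red [322.5  149.61] 498.0 red ang (np.float64(27.59065521246253), np.float64(21.351220893157887)) (np.float64(26.440876861384464), np.float64(21.687907128976246)) needle (np.float64(-20.0), np.float64(-19.746161817750284), np.float32(88.15523)) (np.float64(-20.0), np.float64(-19.856144561986284), np.float32(86.43446))
face c @190 [660.30226     99.07465871 190.        ] yellow@192 [660.42656418  98.88381635 192.        ]
```

Call:
{"api": "play_rows", "payload": {
  "motion": [
    [0.008, -0.0115, 0, 0.015, 1],
    [0.024, -0.034, 0, 0.045, 1],
    [0.042, -0.06, 0, 0.08, 1],
    [0.06, -0.085, 0, 0.12, 1],
    [0.078, -0.111, 0, 0.16, 1],
    [0.096, -0.137, 0, 0.2, 1],
    [0.114, -0.162, 0, 0.24, 1],
    [0.13, -0.1845, 0, 0.26, 1]
  ]
}}

```text
time_s: 23.43
ee_pos: [654.9, 108.2, 252.7]
ee_rot: [-33.3, 90.0, -34.0]
force: [0.5, 0.0, -0.9]
gripper_width: 91.5
```

Call:
{"api": "play_rows", "payload": {
  "motion": [
    [0.005, -0.007, 0, 0.01, 1],
    [0.007, -0.01, 0, 0.014, 1],
    [0.007, -0.01, -0.008, 0.014, 1],
    [0.007, -0.01, -0.018, 0.014, 1],
    [0.007, -0.01, -0.03, 0.014, 1],
    [0.007, -0.01, -0.038, 0.014, 1],
    [0.007, -0.01, -0.04, 0.014, 1],
    [0.007, -0.01, -0.04, 0.014, 1]
  ]
}}

```text
time_s: 24.1
ee_pos: [660.0, 100.9, 211.6]
ee_rot: [-179.3, 89.9, -179.3]
force: [-0.2, -0.4, 0.1]
gripper_width: 91.2
```

```bash
python3 st.py; python3 - <<'E'
from h import *
s=grab_frame("scene")
cv2.imwrite("pics/o_sc.png",cv2.resize(s["img"][110:240,220:380],None,fx=4.8,fy=4.5,interpolation=cv2.INTER_CUBIC))
E
```

```text
24.35 [661.33 100.21 213.56] [0.03 0.05 0.09] [ 0.11 -0.17 -0.01] 91.2 jaw 90.03
back force 0.01 side 0.06
```

View pics/o_sc.png

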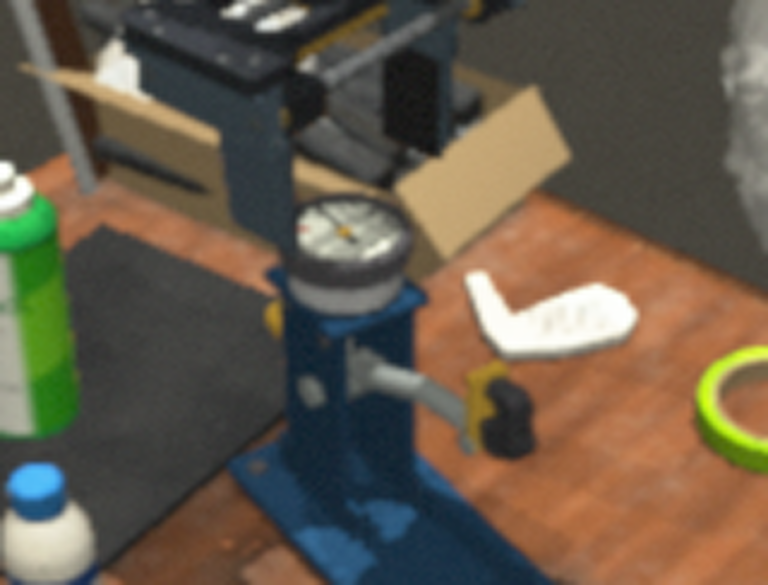

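Call:
{"api": "play_rows", "payload": {
  "motion": [
    [0, 0, -0.005, 0, 1],
    [0, 0, -0.014, 0, 1],
    [0, 0, -0.024, 0, 1],
    [0, 0, -0.033, 0, 1],
    [0, 0, -0.04, 0, 1],
    [0, 0, -0.0445, 0, 1],
    [0, 0, -0.0445, 0, 1],
    [0, 0, -0.0445, 0, 1]
  ]
}}

```text
time_s: 25.07
ee_pos: [661.0, 100.0, 167.9]
ee_rot: [175.3, 90.0, 175.3]
force: [-0.2, 0.7, 0.5]
gripper_width: 91.0
```

Call:
{"api": "play_rows", "payload": {
  "motion": [
    [0, 0, 0, 0, 0.8],
    [0, 0, 0, 0, 0.76],
    [0, 0, 0, 0, 0.74],
    [0, 0, 0, 0, 0.72],
    [0, 0, 0, 0, 0.7],
    [0, 0, 0, 0, 0.68],
    [0, 0, 0, 0, 0.66],
    [0, 0, 0, 0, 0.64]
  ],
  "squeeze": 8
}}

```text
time_s: 25.73
ee_pos: [661.1, 99.7, 168.4]
ee_rot: [-61.5, 90.0, -61.5]
force: [-0.8, -0.5, 1.5]
gripper_width: 61.6
```

```bash
python3 st.py
```

```text
25.98 [661.05  99.72 168.42] [-0.2  -1.75  1.04] [-0.24 -0.06  0.04] 61.9 jaw 90.02
back force 0.28 side -1.74
```

Call:
{"api": "play_rows", "payload": {
  "motion": [
    [0, 0, 0, 0, 0.6],
    [0, 0, 0, 0, 0.6],
    [0, 0, 0, -0.04, 0.6],
    [0, 0, 0, -0.12, 0.6],
    [0, 0, 0, -0.2, 0.6],
    [0, 0, 0, -0.29, 0.6],
    [0, 0, 0, -0.36, 0.6],
    [0, 0, 0, -0.4, 0.6]
  ],
  "squeeze": 22
}}

```text
time_s: 26.65
ee_pos: [661.1, 99.7, 168.4]
ee_rot: [-33.4, 90.0, -56.4]
force: [1.1, -1.7, 1.1]
gripper_width: 61.4
```

Call:
{"api": "play_rows", "payload": {
  "motion": [
    [0, 0, 0, -0.04, 0.6],
    [0, 0, 0, -0.12, 0.6],
    [0, 0, 0, -0.2, 0.6],
    [0, 0, 0, -0.29, 0.6],
    [0, 0, 0, -0.37, 0.6],
    [0, 0, 0, -0.42, 0.6],
    [0, 0, 0, -0.42, 0.6],
    [0, 0, 0, -0.42, 0.6]
  ]
}}

```text
time_s: 27.32
ee_pos: [661.1, 99.8, 168.4]
ee_rot: [-2.1, 90.0, -49.0]
force: [-0.3, -1.9, 2.7]
gripper_width: 61.7
```

```bash
python3 st.py; python3 - <<'E'
from dial import *
s,t=both("q")
cv2.imwrite("pics/q_sd.png",cv2.resize(s["img"][140:190,260:320],None,fx=12,fy=12,interpolation=cv2.INTER_CUBIC))
cv2.imwrite("pics/q_td.png",cv2.resize(t["img"][135:180,300:350],None,fx=12,fy=12,interpolation=cv2.INTER_CUBIC))
E
```

```text
27.57 [661.07  99.77 168.41] [-0.51 -3.1   2.55] [-0.53 -0.12  0.01] 61.7 jaw 43.07
back force 0.35 side -3.13
```

View pics/q_sd.png

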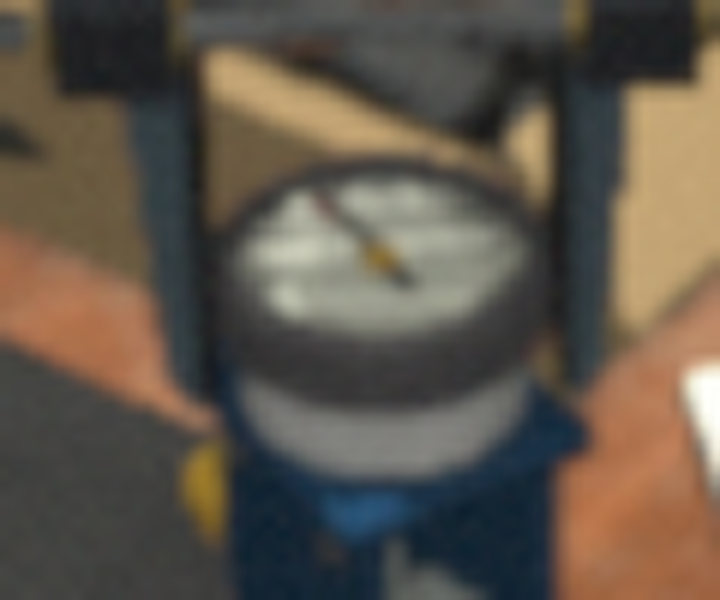

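View pics/q_td.png

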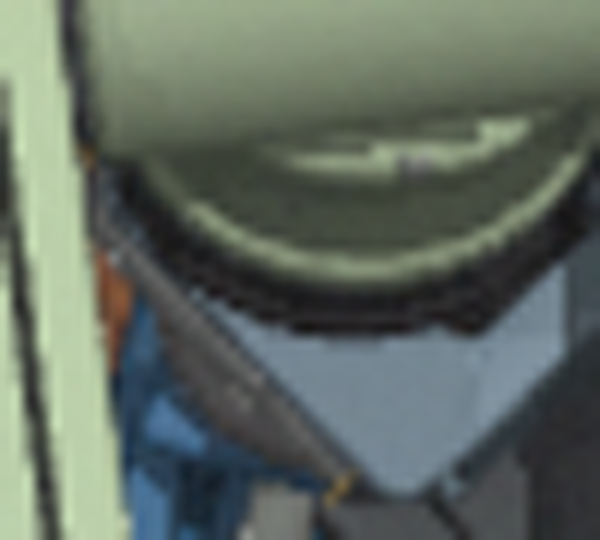

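Call:
{"api": "play_rows", "payload": {
  "motion": [
    [0, 0, 0, 0, 0.7],
    [0, 0, 0, 0, 0.75],
    [0, 0, 0, 0, 0.85],
    [0, 0, 0, 0, 1],
    [0, 0, 0, 0, 1],
    [0, 0, 0.006, 0, 1],
    [0, 0, 0.018, 0, 1],
    [0, 0, 0.035, 0, 1]
  ]
}}

```text
time_s: 28.33
ee_pos: [660.2, 100.1, 202.5]
ee_rot: [-131.0, 89.8, -178.0]
force: [0.2, 0.0, 0.9]
gripper_width: 91.2
```

Call:
{"api": "play_rows", "payload": {
  "motion": [
    [0, 0, 0.02, 0, 1],
    [0, 0, 0.04, 0, 1],
    [-0.015, 0.02, 0.05, 0.05, 1],
    [-0.035, 0.05, 0.05, 0.12, 1],
    [-0.055, 0.08, 0.05, 0.2, 1],
    [-0.075, 0.11, 0.05, 0.3, 1],
    [-0.095, 0.14, 0.05, 0.4, 1],
    [-0.115, 0.165, 0.05, 0.47, 1]
  ]
}}

```text
time_s: 29.0
ee_pos: [544.9, 266.9, 253.9]
ee_rot: [82.8, 89.9, 63.0]
force: [0.2, -0.3, -0.8]
gripper_width: 91.1
```

```bash
python3 st.py; python3 - <<'E'
from dial import *
s,t=both("r")
cv2.imwrite("pics/r_sd.png",cv2.resize(s["img"][140:190,260:320],None,fx=12,fy=12,interpolation=cv2.INTER_CUBIC))
cv2.imwrite("pics/r_td.png",cv2.resize(t["img"][135:180,300:350],None,fx=12,fy=12,interpolation=cv2.INTER_CUBIC))
for k in range(2):
    t=grab_frame("top"); e,fc,yc,rc,ws,D=dial(t)
    print("face",fc.round(2),"yellow",yc.round(2),"red",rc.round(2),ws, "red ang",ang(t,yc,rc),ang(t,fc,rc),"needle",needle(t,yc,D),needle(t,fc,D))
for l in("zero_mark","needle_tip"): print(l,[(np.round(d["point"],1).tolist(),d["conf"]) for d in finder.spot_point(t,l)[:2]])
E
```

```text
29.25 [546.39 264.81 253.69] [-0.46 -0.2  -0.26] [ 0.06 -0.13 -0.02] 91.2 jaw 69.95
back force -0.39 side -0.31
face [327.18 158.52] yellow [327.26 158.52] red [331.18 148.61] 302.0 red ang (np.float64(-21.585067898207225), np.float64(22.640159216728648)) (np.float64(-21.966752755360456), np.float64(22.706553424739504)) needle (np.float64(-20.0), np.float64(-19.8307474850213), np.float32(89.866806)) (np.float64(-20.5), np.float64(-20.57858451241771), np.float32(89.31825))
face [327.18 158.88] yellow [327.26 158.51] red [331.17 148.61] 301.0 red ang (np.float64(-21.566101217240995), np.float64(22.63115264010715)) (np.float64(-21.22410099055647), np.float64(23.42481816217348)) needle (np.float64(-20.0), np.float64(-19.82531651787355), np.float32(89.97455)) (np.float64(-19.0), np.float64(-19.003304086141114), np.float32(86.68257))
zero_mark [([328.7, 151.7], 0.59)]
needle_tip [([331.0, 150.5], 0.47)]
```

View pics/r_td.png

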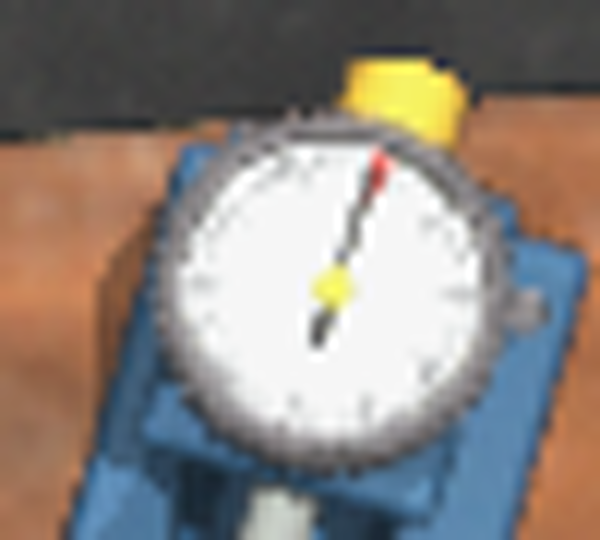

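```bash
python3 - <<'E'
from h import *
s,t=both("v")
im=s["img"][145:175,270:312]; print(sensors.state()["time_s"])
cv2.imwrite("pics/v_sd.png",cv2.resize(im,None,fx=18,fy=18,interpolation=cv2.INTER_LANCZOS4))
print(t["img"][145:156,326:336,2].astype(int)-t["img"][145:156,326:336,1]); print(t["img"][145:156,326:336,1])
E
```

```text
29.65
[[  4   4   4   8   9  10  13  14   9  10]
 [  2   2   2   4   1   2   6   5  12  29]
 [ -2  -1  -2  -2  -1  44   0   1   2  10]
 [ -3  -1  -2  -1   2 123  65   0   2   3]
 [  0  -1  -1   0   3  93  38   0  -1   0]
 [  0   0   0   0   5  85   2  -2   0  -2]
 [  0   0   0  -1  23  16  -1  -1   0   0]
 [  0   0  -1  -2   1   0   0   0   0   0]
 [  0   0  -1  -1  -1   0   0   0   0  -1]
 [  0   0  -2  -1   0   0   0   0   0  -2]
 [  0   0  -3   0   0   0   0   0   0  -1]]
[[146 146 150 144 154 149 165 189 234 236]
 [114 114 115 112 114 134 150 147 158 195]
 [226 226 226 226 225 173 104 114 151 152]
 [206 234 236 246 231 112 178 152 121 130]
 [245 246 246 246 157  75 201 244 221 123]
 [246 246 246 246 131 110 231 236 245 222]
 [246 246 246 236 104 229 246 246 246 245]
 [246 246 246 162 159 246 246 246 246 246]
 [246 246 246 135 245 246 246 246 246 216]
 [246 246 236 133 246 246 246 246 246 233]
 [246 246 200 162 246 246 246 246 246 246]]
```

View pics/v_sd.png

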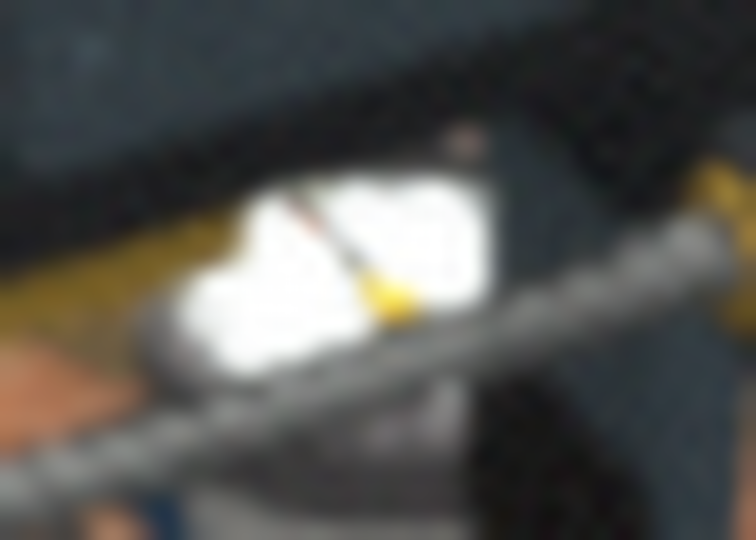

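View pics/v_s.png

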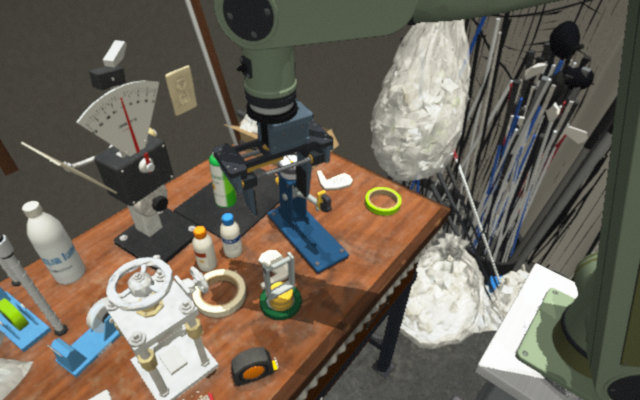

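```bash
python3 -c "
from h import *
print(job_done()); print(sensors.state()['time_s'])"
```

```text
the job is handed in; nothing more can be done
None
the job is handed in; nothing more can be done
```

The check weight is off the hook and standing upright in the green holder. The bezel is turned so the red zero mark sits at the needle. I handed the job in at about 29.7 s with the arm clear of everything.

- **Unhooking:** I pinched the cheeks, eased off the load (about 4.2 N), and pressed the bar back against the keeper with at most about 7.6 N. I then lifted the bar past the hood and drew the weight forward. The force readings showed no snag.
- **Placing:** Floor contact came about 1 mm above the height I expected, nowhere near rim height. There was a small sideways force of about 3 N until I let go. The last pictures show the weight upright inside the holder.
- **Bezel:** I turned it 47° clockwise with the beam empty.
    - **Top camera:** the visible red reads about 1–2° clockwise of the needle (−21.6° against −19.8°).
    - **Scene camera:** the red peeks out on the other side of the needle.
    - **Turn check:** the starting mark angle plus the measured turn puts them within about 0.5°. I took the disagreement as the needle covering part of the mark and viewing angle, and did not correct further.
- **Network check that disagreed:** the network's own zero-mark point in the last top picture, at confidence 0.59, was 2–3 pixels off the visible mark. I went by the picture instead.
- **Bystanders:** the tape roll, iron heads and bottles were not touched and look unmoved in the last picture. I did not measure their positions again.

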